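Swap the piston support fork under a small engine's piston

ROBOT

A 6-joint arm with a two-finger parallel gripper is mounted at the origin on the work surface. World frame = base frame: x ahead of the robot, y to its left, z up, the work surface at z = 0. Lengths are in m, angles in degrees, forces in N, time in s.
With the tool pointing down it reaches from about 0.4 to 0.925 m from the base axis. Payload 3.4 kg.
Tool frame: the origin (TCP) lies on the centre line of the jaws, within the pads' length; the fingertips stand 17 mm ahead of it and the grasp point (between the pads) lies 2 mm behind it; z points along the fingers, y is the line along which they close (so a half turn about z gives the same grasp; the last joint's range is limited). The gripper opens to 85 mm and grips with 20 to 120 N. Pads are 22 mm wide; open, the fingers measure 114 mm over their backs; the gripper's body (76 mm by 85 mm) begins 54 mm behind the grasp point. The pads swing forward as they close: fully open they stand 13 mm farther back than shut.
Start: joints at [65.346, 17.578, 86.31, -0, 76.112, -4.211], TCP at [0.201, 0.539, 0.248] pointing down, gripper open.
Joint ranges: [-179.03, 179.03], [-60, 130.46], [8.19, 133.38], [-81.62, 261.62], [5.75, 156.47], [-153.77, 153.77]. Speed limits (degrees/s): [147.25, 147.25, 180, 180, 180, 180].

INTERFACE

Orientations are given as a 3x3 rotation matrix whose columns are the frame's x, y, z axes.
In Python, from workcell import env gives the robot as it stands. The module is installed in compiled form; this text tells all that it offers.
- The arm moves only by the shell command python3 -m inch 'ROWS' [FORCE]. ROWS is a JSON object of lists of equal length, an entry for each row: "dr": the turn, a rotation vector about the tool's x, y, z in rad, a list of three; "xyz": the shift along the tool's x, y, z in cm, a list of three; "gripper": the closure in counts, from 0 (fully open) to 255 (shut). In form: {"dr": [[rx, ry, rz], ...], "xyz": [[tx, ty, tz], ...], "gripper": [gripper, ...]}. A call has exactly 10 rows; each row shifts and turns the commanded pose from where the row before left it, along the tool's axes as they then stand; what a row does not reach is not made up. A row lasts 1/12 s, in which the tool goes at most 41.7 mm and 7.16 degrees, less where a joint would pass 70% of its speed; a pose out of reach is approached as far as the arm can. A call is refused whole if a number of a shift passes 4.17 or a number of a turn 0.125, either way. A call with a gripper value outside its range is refused whole. The fingers move at their own pace and stop on an object; FORCE is the grip in N (left out, the last holds). Time passes only in rows, so rows that do not move let the fingers close, or fill a call up. It gives the time, the measured TCP pose, the force, the opening and the grip force at its end, in the units of the state.
- env.read_state(): the state, without advancing time (a new reading comes with each control period).
- env.camera(name): name is "scene" or "top" or "wrist"; returns the picture (384x512x3 uint8, blue, green, red); there is no depth.
- env.calibration(name): a dict with "vfov" (degrees; the focal length in pixels is half the picture's height over the tangent of half this angle, whatever the lens; pixels are square), "cx", "cy" (the principal point, pixels), "rvec" (rotation vector, rad) and "tvec" (3), from world to camera coordinates, as OpenCV has them. Camera axes: x right, y down, z forward; pixel columns grow to the right and rows downward; lengths in m; the calibration is good to about 2 mm. A picture is of the moment at which its call begins: read the wrist's pose just before it. calibration takes no time and is no camera call; for the wrist camera it gives the pose at the moment of the call.
- env.hand_in(): hands the job in; it is judged then, once.
The state is a dict: "time_s": time; "q": joint angles; "qd": joint speeds; "joint_efforts": joint torques, N m; "ee_pos": TCP position; "tool_rot": TCP orientation; "ft_force": force on the tool from outside, world axes, zero at the start; "torque": the same for the moment, N m; "width": finger opening in m; "finger_force": force on a finger pad.
Only numpy, scipy, OpenCV 4.12 (cv2) and the standard library are available. Lean on these libraries where they do the work, as an engineer would, in place of code of your own. Each camera call takes 0.05 s, during which the arm holds its last target. There are 200 camera calls.

TASK

The piston of the stripped engine is propped on the small wooden fork, which is too thin for it: draw it out and lay it flat in its own matching tool tray. Then slide the large wooden fork in its place into the gap between the crankcase deck and the piston skirt, between the studs and around the connecting rod, until it is fully home against the rod. Do not force the fork, do not touch the piston with the gripper, and leave the other things on the bench where they are.

Things in the scene. Friction and masses are not known exactly. Their poses are not given: they have to be found in the camera images.
- engine: Fixed aluminium crankcase, cylinder taken off. Origin on the bench under the rod axis; forks are pushed in along +x and stick out on the -x side. Flat deck at z 120, x -64..64, y -68..68 mm. Four 8 mm studs at x +-56, y +-52, up to z 250 (96 mm free between a pair along y). Flange 170 x 150 x 14 on the bench; shaft ends to y 120 and -105 at z 66.
- piston: Aluminium piston with three empty ring grooves, fixed above the deck: diameter 80 mm, skirt underside at z 140.5 (20.5 mm above the deck), top at z 200.5. Below it in the gap stands the fixed steel connecting rod, 18 mm along x, 14 mm along y, at x = y = 0. Same origin and axes as engine.
- rod_seat (a point): Point on the connecting rod's axis at deck height (engine x = y = 0, z = 120 mm); axes as engine. A fork is fully home, touching the rod, when its origin is here (to 0.5 mm) and its axes agree.
- small_fork: Small hardwood fork, 12 mm thick, 126 long, about 60 g; starts loose under the piston round the rod. Origin on the underside, where the rod's axis comes when home; +x to the prong tips, z up. Head 64 wide, x -44 to the tips at x 34 (last 14 bevelled on top); slot 20 wide, its bottom at x -9.5; neck 24 wide, x -92 to -44, the part to grip.
- large_fork: Large hardwood fork of the same make, 18 mm thick, 138 long, about 120 g; starts flat on the bench. Origin on the underside, where the rod's axis comes when home; +x to the prong tips, z up. Head 88 wide, x -56 to the tips at x 46 (last 14 bevelled on top); slot 30 wide, its bottom at x -9.5; neck 30 wide, x -92 to -56, the part to grip.
- small_nest: Fixed grey tool tray for the small fork, 165 x 98 mm. Origin on the bench; origin and axes agree in x and y with those of the fork lying in it, on a floor 6 mm above the bench. Walls 8 mm above the floor round the head, 3 mm play each way; a 15 mm wide key fills the slot from x -6.5 on; a stop 20 mm wide at x -95 behind the neck. No walls beside the neck.
- large_nest: The like tray for the large fork, 177 x 122 mm, with a 25 mm wide key; it stays empty. Fixed; origin and axes as small_nest.
- mug: Dark steel travel mug standing on the bench, 90 mm diameter, 200 high; origin at the centre of its foot. Leave alone.
- socket_case: Open black case of steel sockets, 100 x 200 mm (long along its y), 32 high; origin under its centre. Leave alone.
- tub: Clear plastic tub of bolts, 100 mm diameter, 55 high; origin under its centre. Leave alone.
- screwdriver: Screwdriver 200 mm long lying along its x axis. Leave alone.
Not all that is in view belongs to the job. Leave any green or turquoise look-alike of the small_fork alone.

How it is judged:
By the outcome, as a careful person would: the job done as asked, in the order asked, and still so for the second after the job is handed in, with the robot touching nothing.
It also fails if it takes over 72 s, if anything falls off the work surface, if the arm or the gripper's body presses on something with over 40 N, if the wrist force passes 120 N, or if a joint passes its speed limit or range.

## Working session

There is one attempt and no reset: what is moved stays moved. The work goes in short steps, Python scripts to look and compute and a shell command to move; the robot and the scene stay as the last step left them, time stands still between calls to the robot, and variables do not carry over. Pictures are saved under pics/ and viewed, at most 10 in all, crops included, and the job is handed in when it is done.

```bash
mkdir -p pics; cat > h.py <<'E'
import numpy as np,cv2
from workcell import env
def cal(n):
    c=env.calibration(n);f=192/np.tan(np.radians(c["vfov"])/2)
    K=np.array([[f,0,c["cx"]],[0,f,c["cy"]],[0,0,1.]])
    return K,cv2.Rodrigues(np.array(c["rvec"],float))[0],np.array(c["tvec"],float).ravel()
def back(C,u,v,z):
    K,R,t=C;d=R.T@np.linalg.inv(K)@[u,v,1];o=-R.T@t
    return o+d*(z-o[2])/d[2]
def proj(C,P):
    K,R,t=C;p=K@(R@np.asarray(P,float).T+t[:,None]);return (p[:2]/p[2]).T
E
python3 - <<'E'
from h import *
for n in("top","scene"):
    im=env.camera(n);cv2.imwrite(f"pics/{n}0.png",im)
    cv2.imwrite(f"pics/{n}0b.png",cv2.resize(im,(800,600),interpolation=cv2.INTER_CUBIC))
    K,R,t=cal(n);print(n,K[0,0],-R.T@t,R[2])
s=env.read_state();print(s["time_s"],s["ee_pos"],s["tool_rot"],s["ft_force"],s["width"])
E
```

```text
top 401.0741931447083 [ 0.35829818 -0.04988162  1.11203023] [ 0.22752547 -0.01352538 -0.97367819]
scene 469.97176914273047 [1.22410774 0.76101725 0.80589536] [-0.49981771 -0.65266751 -0.56939212]
0.1 [0.20061512 0.53826699 0.24747685] [[-9.37022634e-01  3.49267863e-01 -7.37547565e-04]
 [ 3.49268623e-01  9.37021189e-01 -1.64918613e-03]
 [ 1.15089982e-04 -1.80292695e-03 -9.99998368e-01]] [ 0.27127291 -0.53945075 -0.17585073] 0.08539073725630397
```

View pics/top0b.png

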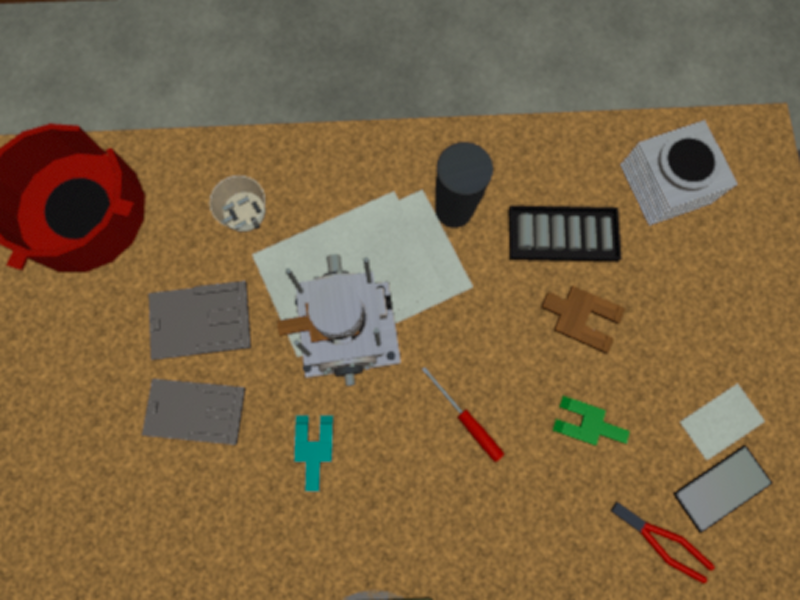

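View pics/scene0b.png

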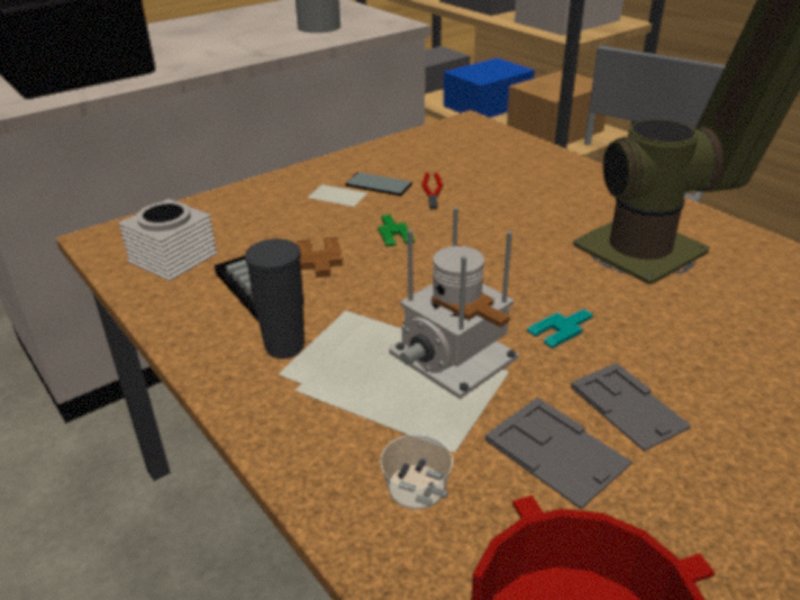

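Top view (800x600): engine at (345,320) with the small wooden fork sticking out to the left (295,325). The loose wooden fork at (585,318) is the large_fork. The green one (590,420) and the turquoise one (313,450) are look-alikes. The larger tray (200,320) is large_nest and the smaller (193,411) is small_nest, both with the stop on the left. In the scene view the fork under the piston sticks out toward the trays at (490,310).

```bash
python3 - <<'E'
from h import *
im=cv2.imread("pics/top0.png")
cv2.imwrite("pics/c1.png",cv2.resize(im[150:295,85:275],None,fx=4,fy=4,interpolation=cv2.INTER_CUBIC))
im2=cv2.imread("pics/scene0.png")
a=cv2.resize(im2[140:270,230:345],None,fx=4,fy=4,interpolation=cv2.INTER_CUBIC)
b=cv2.resize(im[175:235,335:405],None,fx=4,fy=4,interpolation=cv2.INTER_CUBIC)
o=np.zeros((520,760,3),np.uint8);o[:520,:460]=a;o[:240,470:750]=b
cv2.imwrite("pics/c2.png",o)
C=cal("top")
def p(U,V,z):return back(C,(U+.5)*.64-.5,(V+.5)*.64-.5,z).round(3)
print("mug foot",p(455,215,0)); print("tub",p(243,212,0))
print("small tray corners",[p(*q,.006) for q in((151,379),(244,388),(236,444),(144,434))])
print("large tray corners",[p(*q,.006) for q in((149,294),(246,283),(250,348),(152,359))])
print("big fork neck end",p(546,302,.018),"tips",p(621,314,.018),p(607,349,.018))
print("case",p(511,207,.032),p(620,207,.032))
print("table", p(100,130,0),p(785,105,0))
E
```

```text
mug foot [ 0.759 -0.183  0.   ]
tub [0.783 0.214 0.   ]
small tray corners [array([0.478, 0.371, 0.006]), array([0.455, 0.208, 0.006]), array([0.36 , 0.221, 0.006]), array([0.384, 0.379, 0.006])]
large tray corners [array([0.632, 0.381, 0.006]), array([0.644, 0.206, 0.006]), array([0.525, 0.198, 0.006]), array([0.513, 0.37 , 0.006])]
big fork neck end [ 0.581 -0.332  0.018] tips [ 0.553 -0.464  0.018] [ 0.492 -0.431  0.018]
case [ 0.759 -0.283  0.032] [ 0.749 -0.482  0.032]
table [0.964 0.492 0.   ] [ 0.957 -0.846  0.   ]
```

View pics/c1.png

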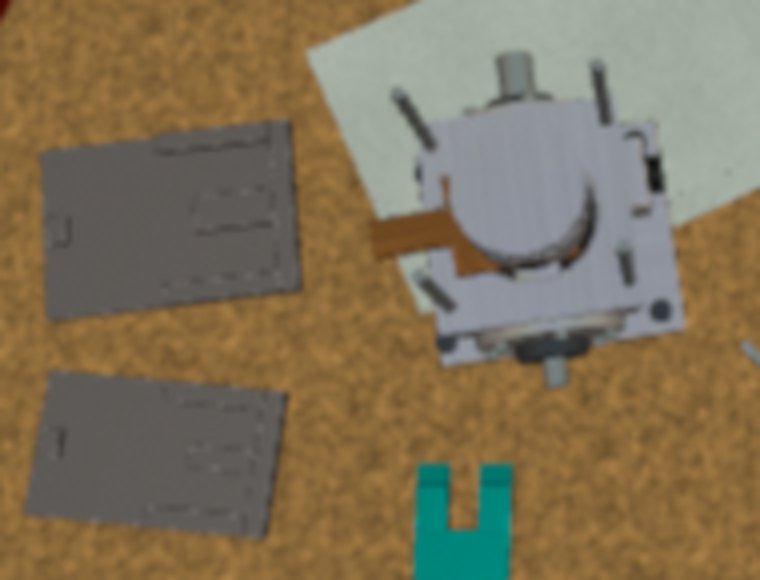

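View pics/c2.png

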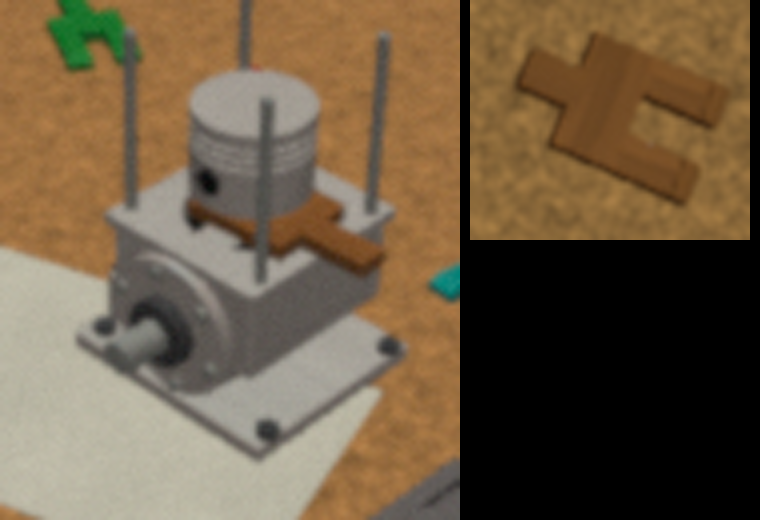

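```bash
cat > fit.py <<'E'
from h import *
from scipy.optimize import least_squares as ls
T,S=cal("top"),cal("scene")
ct=lambda U,V:((85+(U+.5)/4-.5),(150+(V+.5)/4-.5))
cs=lambda U,V:((230+(U+.5)/4-.5),(140+(V+.5)/4-.5))
def fit(obs,x0):
    def W(p,P):
        c,s=np.cos(p[2]),np.sin(p[2]);x,y,z=P
        return [p[0]+(c*x-s*y)/1e3,p[1]+(s*x+c*y)/1e3,z/1e3]
    r=ls(lambda p:np.concatenate([(proj(C,[W(p,P)])[0]-m) for C,P,m in obs]),x0,loss="soft_l1")
    print((r.x[:2]*1e3).round(1),np.degrees(r.x[2]).round(2),"res",r.fun.reshape(-1,2).round(1).tolist());return r.x
if __name__=="__main__":
    t=[(T,P,ct(*m)) for P,m in [((-56,52,250),(398,94)),((56,52,250),(597,65)),((-56,-52,250),(420,277)),((56,-52,250),(623,247)),
     ((-56,52,120),(432,145)),((-56,-52,120),(450,308)),((56,-52,120),(629,283)),((-85,-75,14),(442,365)),((85,-75,14),(685,328))]]
    s=[(S,P,cs(*m)) for P,m in [((56,52,250),(130,33)),((-56,-52,250),(384,38)),((-56,52,250),(266,100)),((56,52,120),(131,207)),((-56,-52,120),(373,210)),
     ((-56,52,120),(262,282)),((-85,75,14),(258,457)),((-85,-75,14),(405,350)),((85,75,14),(80,336))]]
    for o in(t,s,t+s):fit(o,[.5,.1,-1.5])
    f=[(T,P,ct(*m)) for P,m in [((-92,12,132),(370,222)),((-92,-12,132),(377,250)),((-44,32,132),(447,178)),((-44,-32,132),(457,268))]]
    print("fork");fit(f,[.5,.1,-1.5])
    sn=[(T,P,ct(*m)) for P,m in [((-99.5,49,6),(50,371)),((65.5,49,6),(288,392)),((65.5,-49,6),(265,538)),((-99.5,-49,6),(25,515))]]
    print("small tray (centre offset unknown)");fit(sn,[.42,.3,-1.6])
    cb=lambda U,V:(335+(U-470+.5)/4-.5,175+(V+.5)/4-.5)
    lf=[(T,P,cb(*m)) for P,m in [((-92,15,18),(533,47)),((-92,-15,18),(519,85)),((-56,44,18),(597,33)),((-56,-44,18),(553,144)),((46,44,0),(725,95)),((46,-44,0),(687,203))]]
    print("large fork");fit(lf,[.55,-.4,-1.8])
E
python3 fit.py
```

```text
[550.9  28.6] -83.94 res [[0.1, -0.2], [0.2, -0.2], [0.0, -0.0], [0.4, -0.3], [-0.0, 0.4], [0.4, -0.0], [0.3, -0.6], [-2.0, 0.7], [-1.0, 0.5]]
[553.3  31.5] -84.61 res [[-0.2, -0.5], [0.2, -0.4], [0.0, 0.0], [-0.0, 0.4], [-0.6, 1.3], [-0.8, 0.4], [1.1, -0.4], [2.7, -0.1], [-0.6, -0.6]]
[551.4  29.1] -84.08 res [[-0.1, -0.5], [0.0, -0.4], [-0.3, -0.3], [0.1, -0.4], [-0.2, 0.1], [0.2, -0.3], [0.1, -0.7], [-2.3, 0.5], [-1.3, 0.4], [-0.2, -1.0], [0.0, -1.2], [0.3, -0.7], [-0.1, -0.1], [-0.8, 0.4], [-0.5, -0.4], [1.5, -1.2], [2.6, -1.1], [-0.6, -1.0]]
fork
[549.1  33. ] -83.72 res [[0.5, -1.4], [-0.1, 1.0], [-0.5, -1.1], [0.2, 1.5]]
small tray (centre offset unknown)
[416.9 277.4] -97.9 res [[-0.1, -0.4], [0.1, -0.1], [0.5, 0.2], [-0.4, 0.2]]
large fork
[ 546.  -414.3] -116.1 res [[0.3, 0.2], [0.1, 0.3], [-0.1, -0.6], [0.1, 0.0], [0.1, -0.7], [-0.6, 0.8]]
```

```bash
cat >> h.py <<'E'
from scipy.spatial.transform import Rotation as Ro
def pose(o,yaw,off,th=20):
    """tool pose: off (mm) in object frame, tilted th deg back; o in mm"""
    a=np.radians(yaw);d=np.array([np.cos(a),np.sin(a),0]);n=np.array([-d[1],d[0],0]);k=np.array([0,0,1.])
    t=np.radians(th);z=np.sin(t)*d-np.cos(t)*k
    return (off[0]*d+off[1]*n+off[2]*k+np.array([o[0],o[1],0]))/1e3,np.column_stack([np.cross(n,z),n,z])
def plan(P,R,flip=False):
    s=env.read_state();p=np.array(s["ee_pos"]);A=np.array(s["tool_rot"])
    if flip:R=R@np.diag([-1,-1,1.])
    r=Ro.from_matrix(A.T@R).as_rotvec();t=A.T@(P-p)*100
    print("t",round(s["time_s"],2),"q",np.round(s["q"],0),"F",np.round(s["ft_force"],1),"w",round(s["width"]*1e3,1))
    print("now mm",(p*1e3).round(1),"goal",(P*1e3).round(1))
    print("rot total",r.round(4),"deg",np.degrees(np.linalg.norm(r)).round(1),"| shift in present axes cm",t.round(2),"| in goal axes",(R.T@(P-p)*100).round(2))
E
python3 - <<'E'
from h import *
plan(*pose((551.3,30),-84,(-82-31,0,141.7+85)))
E
```

```text
t 0.1 q [65. 18. 86. -0. 76. -4.] F [ 0.3 -0.5 -0.2] w 85.4
now mm [200.6 538.3 247.5] goal [539.5 142.4 226.7]
rot total [ 0.1919 -0.3115  1.0978] deg 66.3 | shift in present axes cm [-45.58 -25.26   2.12] | in goal axes [-39.62  29.56  16.63]
```

```bash
python3 -m inch '{"dr":[[0.0192,-0.0311,0.1098],[0.0192,-0.0311,0.1098],[0.0192,-0.0311,0.1098],[0.0192,-0.0311,0.1098],[0.0192,-0.0311,0.1098],[0.0192,-0.0311,0.1098],[0.0192,-0.0311,0.1098],[0.0192,-0.0311,0.1098],[0.0192,-0.0311,0.1098],[0.0192,-0.0311,0.1098]],"xyz":[[0,0,0],[0,0,0],[0,0,0],[0,0,0],[0,0,0],[0,0,0],[0,0,0],[0,0,0],[0,0,0],[0,0,0]],"gripper":[0,0,0,0,0,0,0,0,0,0]}' 40
python3 - <<'E'
from h import *
plan(*pose((551.3,30),-84,(-82-31,0,141.7+85)))
E
```

```text
time_s: 0.93
ee_pos: [0.2005, 0.5387, 0.2478]
tool_rot: [[-0.093, 0.995, 0.035], [0.935, 0.099, -0.341], [-0.343, 0.001, -0.939]]
ft_force: [0.3, -0.5, 0.3]
width: 0.0854
finger_force: 0.0
t 0.93 q [71. 27. 74. -8. 97. 65.] F [ 0.3 -0.5  0.3] w 85.4
now mm [200.5 538.7 247.8] goal [539.5 142.4 226.7]
rot total [-0.0006  0.0006 -0.0052] deg 0.3 | shift in present axes cm [-39.48  29.79  16.68] | in goal axes [-39.65  29.58  16.67]
```

```bash
python3 -m inch '{"dr":[[0,0,0],[0,0,0],[0,0,0],[0,0,0],[0,0,0],[0,0,0],[0,0,0],[0,0,0],[0,0,0],[0,0,0]],"xyz":[[-2.83,2.12,1.19],[-2.83,2.12,1.19],[-2.83,2.12,1.19],[-2.83,2.12,1.19],[-2.83,2.12,1.19],[-2.83,2.12,1.19],[-2.83,2.12,1.19],[0,0,0],[0,0,0],[0,0,0]],"gripper":[0,0,0,0,0,0,0,0,0,0]}'
cat > shot.py <<'E'
from h import *;import sys,pickle
n=sys.argv[1];C=cal("wrist");im=env.camera("wrist");pickle.dump(C,open(f"pics/{n}.pkl","wb"))
cv2.imwrite(f"pics/{n}.png",im);cv2.imwrite(f"pics/{n}b.png",cv2.resize(im,(800,600),interpolation=cv2.INTER_CUBIC))
K,R,t=C;print("cam",-R.T@t,"fwd",R[2])
E
python3 shot.py w1
python3 -m inch '{"dr":[[0,0,0],[0,0,0],[0,0,0],[0,0,0],[0,0,0],[0,0,0],[0,0,0],[0,0,0],[0,0,0],[0,0,0]],"xyz":[[-2.8,2.12,1.19],[-2.8,2.12,1.19],[-2.8,2.12,1.19],[-2.8,2.12,1.19],[-2.8,2.12,1.19],[-2.8,2.12,1.19],[-2.8,2.12,1.19],[0,0,0],[0,0,0],[0,0,0]],"gripper":[0,0,0,0,0,0,0,0,0,0]}'
python3 shot.py w2
python3 - <<'E'
from h import *
plan(*pose((551.3,30),-84,(-82-31,0,141.7+85)))
a=cv2.imread("pics/w1.png");b=cv2.imread("pics/w2.png")
cv2.imwrite("pics/w12.png",cv2.resize(np.vstack([a,b]),(400*1,600)))
E
```

```text
time_s: 1.77
ee_pos: [0.3706, 0.3409, 0.2372]
tool_rot: [[-0.097, 0.995, 0.035], [0.935, 0.103, -0.338], [-0.34, -0.0, -0.94]]
ft_force: [0.7, 0.7, -0.2]
width: 0.0855
finger_force: 0.0
cam [0.35865838 0.45650842 0.33034113] fwd [ 0.06226953 -0.60709592 -0.79218498]
time_s: 2.65
ee_pos: [0.54, 0.1461, 0.2255]
tool_rot: [[-0.099, 0.994, 0.035], [0.935, 0.105, -0.338], [-0.339, -0.0, -0.941]]
ft_force: [0.1, 0.3, -0.1]
width: 0.0853
finger_force: 0.0
cam [0.52786547 0.26171608 0.31870271] fwd [ 0.06317417 -0.60672667 -0.79239622]
t 2.7 q [ 23.  21.  88. -19.  78.  22.] F [0.3 0.7 0. ] w 85.8
now mm [539.8 146.4 225.6] goal [539.5 142.4 226.7]
rot total [ 0.0002 -0.0026  0.0014] deg 0.2 | shift in present axes cm [-0.41 -0.07  0.04] | in goal axes [-0.41 -0.07  0.04]
```

View pics/w2b.png

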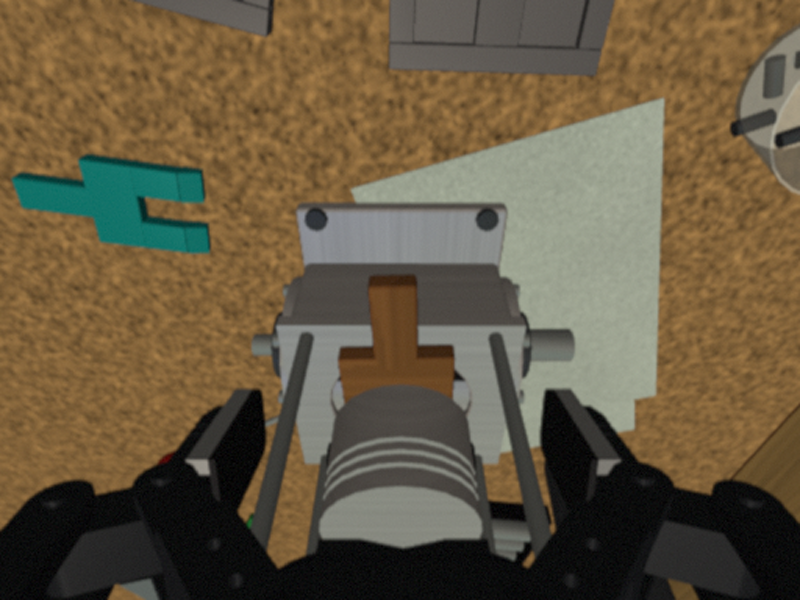

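View pics/w1b.png

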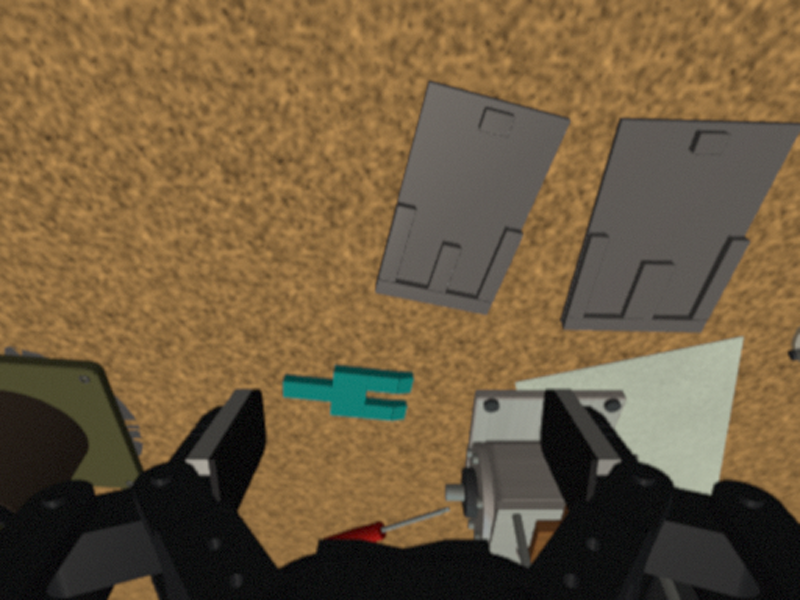

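w2: neck end corners at (371,276) and (415,277), head shoulders at (341,347) and (453,346), deck near edge from (277,325) to (524,323). w1: small tray corners (430,82), (569,119), (489,313), (377,291), with the key's back edge at (443,243) to (461,246).

```bash
cat > fit2.py <<'E'
from fit import *;import pickle
c8=lambda U,V:((U+.5)*.64-.5,(V+.5)*.64-.5)
L=lambda n:pickle.load(open(f"pics/{n}.pkl","rb"))
if __name__=="__main__":
    C=L("w2");o=lambda l:[(C,P,c8(*m)) for P,m in l]
    print("engine");fit(o([((-64,-68,120),(277,325)),((-64,68,120),(524,323)),((-85,-75,14),(298,206)),((-85,75,14),(506,206))]),[.55,.03,-1.46])
    print("fork");fit(o([((-92,-12,132),(371,277)),((-92,12,132),(415,277)),((-44,-32,132),(341,349)),((-44,32,132),(453,347))]),[.55,.03,-1.46])
    C=L("w1")
    for lo in(-117,-115,-113,-111,-109):
        print("tray",lo);fit(o([((lo,-49,6),(430,82)),((lo,49,6),(569,119)),((lo+165,49,6),(489,308)),((lo+165,-49,6),(377,287)),((-6.5,-7.5,7),(443,242)),((-6.5,7.5,7),(461,246))]),[.417,.277,-1.7])
    print("tray top");[fit([(T,P,ct(*m)) for P,m in [((lo,49,6),(50,371)),((lo+165,49,6),(288,392)),((lo+165,-49,6),(265,538)),((lo,-49,6),(25,515))]],[.42,.3,-1.6]) for lo in (-117,-115,-113,-111)]
E
python3 fit2.py
```

```text
engine
[551.1  28.8] -83.81 res [[-0.3, 1.1], [0.4, 2.1], [-2.8, -0.7], [1.7, -1.1]]
fork
[548.6  42.4] -82.52 res [[-2.0, -0.3], [2.2, -1.0], [-2.5, 1.2], [2.1, 1.1]]
tray -117
[415.9 262.4] -97.43 res [[-0.7, -0.2], [1.7, -0.4], [-0.8, 0.2], [0.1, 0.1], [-0.0, 0.5], [0.2, 0.4]]
tray -115
[416.  263.8] -97.4 res [[-1.1, 0.3], [1.3, 0.0], [-0.9, 0.4], [-0.1, 0.4], [0.2, -0.5], [0.5, -0.6]]
tray -113
[416.1 265.6] -97.37 res [[-1.4, 0.6], [1.0, 0.2], [-1.1, 0.6], [-0.2, 0.5], [0.5, -1.7], [0.7, -1.8]]
tray -111
[416.1 267.5] -97.37 res [[-1.6, 0.7], [0.8, 0.3], [-1.3, 0.6], [-0.4, 0.6], [0.8, -3.1], [1.1, -3.2]]
tray -109
[416.2 269.4] -97.38 res [[-1.7, 0.7], [0.6, 0.3], [-1.4, 0.6], [-0.5, 0.6], [1.1, -4.5], [1.4, -4.6]]
tray top
[414.5 260.1] -97.9 res [[-0.1, -0.4], [0.1, -0.1], [0.5, 0.2], [-0.4, 0.2]]
[414.8 262.1] -97.9 res [[-0.1, -0.4], [0.1, -0.1], [0.5, 0.2], [-0.4, 0.2]]
[415.1 264.1] -97.9 res [[-0.1, -0.4], [0.1, -0.1], [0.5, 0.2], [-0.4, 0.2]]
[415.4 266.1] -97.9 res [[-0.1, -0.4], [0.1, -0.1], [0.5, 0.2], [-0.4, 0.2]]
```

```bash
python3 - <<'E'
from fit2 import *
C=L("w2");e=np.array([551.2,29]);a=np.radians(-84);R=np.array([[np.cos(a),np.sin(a)],[-np.sin(a),np.cos(a)]])
for n,U,V,z in [("end L",371,276,132),("end R",416,277,132),("sh L",340,349,132),("sh R",454,347,132),("deckL",277,325,120),("deckR",524,323,120)]:
    p=back(C,*c8(U,V),z/1e3)*1e3;print(n,p.round(1),(R@(p[:2]-e)).round(1))
im=cv2.imread("pics/w2.png")[160:250,170:350];cv2.imwrite("pics/c3.png",cv2.resize(im,None,fx=4,fy=4,interpolation=cv2.INTER_CUBIC))
E
```

```text
end L [526.1 132.5 132. ] [-105.5  -14.1]
end R [547.4 134.1 132. ] [-105.     7.3]
sh L [512.7  83.4 132. ] [-58.1 -32.6]
sh R [573.1  91.3 132. ] [-59.7  28.3]
deckL [477.   86.3 120. ] [-64.8 -67.8]
deckR [610.9 101.9 120. ] [-66.3  67. ]
```

View pics/c3.png

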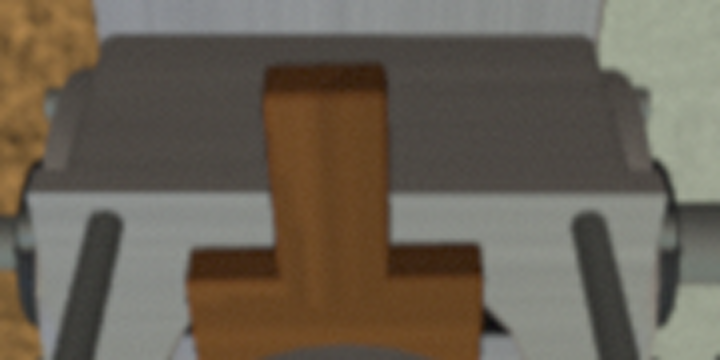

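The crop shows the fork's dark end faces. The top-face end edge is (264,93) to (388,90) and the shoulder top edges are at y ≈ 280, so my earlier points were on the underside.

```bash
python3 - <<'E'
from fit2 import *
C=L("w2");c=lambda U,V:(170+(U+.5)/4-.5,160+(V+.5)/4-.5)
x=fit([(C,P,c(*m)) for P,m in [((-92,-12,132),(264,93)),((-92,12,132),(388,91)),((-44,-32,132),(189,282)),((-44,32,132),(481,276)),((-92,-12,120),(264,66)),((-92,12,120),(385,65)),((-44,-32,120),(190,252)),((-44,32,120),(479,245))]],[.55,.03,-1.46])
fit([(C,P,c(*m)) for P,m in [((-64,-68,120),(28,192)),((-64,68,120),(665,192)),((-56,-52,120),(106,222)),((-56,52,120),(590,222))]],[.55,.03,-1.46])
plan(*pose(x[:2]*1e3,np.degrees(x[2]),(-82,0,141.7)))
plan(*pose((551.3,29),-84,(-82-31,0,141.7+85)))
E
```

```text
[548.9  35.2] -82.41 res [[-0.7, 1.8], [0.0, 1.6], [-1.2, 0.5], [0.8, 0.6], [0.2, -0.4], [0.4, -0.9], [0.0, -1.6], [0.2, -1.3]]
[551.1  29.8] -83.95 res [[0.2, 0.2], [0.1, 0.2], [0.5, -0.3], [-1.0, -0.3]]
t 2.7 q [ 23.  21.  88. -19.  78.  22.] F [0.3 0.7 0. ] w 85.8
now mm [539.8 146.4 225.6] goal [538.1 116.4 141.7]
rot total [-0.0092 -0.0026 -0.0246] deg 1.5 | shift in present axes cm [ 0.06 -0.49  8.9 ] | in goal axes [ 0.1  -0.57  8.9 ]
t 2.7 q [ 23.  21.  88. -19.  78.  22.] F [0.3 0.7 0. ] w 85.8
now mm [539.8 146.4 225.6] goal [539.5 141.4 226.7]
rot total [ 0.0002 -0.0026  0.0014] deg 0.2 | shift in present axes cm [-0.5  -0.08  0.07] | in goal axes [-0.5  -0.08  0.07]
```

```bash
python3 -m inch '{"dr":[[0,0,-0.0123],[0,0,-0.0123],[0,0,0],[0,0,0],[0,0,0],[0,0,0],[0,0,0],[0,0,0],[0,0,0],[0,0,0]],"xyz":[[0.01,-0.07,1.28],[0.01,-0.07,1.27],[0.01,-0.07,1.27],[0.01,-0.07,1.27],[0.01,-0.07,1.27],[0.01,-0.07,1.27],[0,-0.07,1.27],[0,0,0],[0,0,0],[0,0,0]],"gripper":[0,0,0,0,0,0,0,0,0,0]}'
python3 -m inch '{"dr":[[0,0,0],[0,0,0],[0,0,0],[0,0,0],[0,0,0],[0,0,0],[0,0,0],[0,0,0],[0,0,0],[0,0,0]],"xyz":[[0,0,0],[0,0,0],[0,0,0],[0,0,0],[0,0,0],[0,0,0],[0,0,0],[0,0,0],[0,0,0],[0,0,0]],"gripper":[255,255,255,255,255,255,255,255,255,255]}' 40
```

```text
time_s: 3.53
ee_pos: [0.5389, 0.116, 0.1427]
tool_rot: [[-0.124, 0.992, 0.037], [0.932, 0.129, -0.338], [-0.34, -0.007, -0.94]]
ft_force: [0.5, 0.3, 0.7]
width: 0.085
finger_force: 0.0
time_s: 4.37
ee_pos: [0.539, 0.1147, 0.1423]
tool_rot: [[-0.122, 0.992, 0.036], [0.932, 0.127, -0.338], [-0.34, -0.007, -0.94]]
ft_force: [-1.0, 1.6, 3.5]
width: 0.0223
finger_force: 42.1
```

```bash
python3 -m inch '{"dr":[[0,0,0],[0,0,0],[0,0,0],[0,0,0],[0,0,0],[0,0,0],[0,0,0],[0,0,0],[0,0,0],[0,0,0]],"xyz":[[-0.07,0,-0.19],[0,0,0],[0.47,0,-0.17],[0.94,0,-0.34],[1.41,0,-0.51],[1.41,0,-0.51],[1.41,0,-0.51],[1.41,0,-0.51],[0.94,0,-0.34],[0,0,0]],"gripper":[255,255,255,255,255,255,255,255,255,255]}'
```

```text
time_s: 5.2
ee_pos: [0.5281, 0.202, 0.1439]
tool_rot: [[-0.125, 0.991, 0.038], [0.932, 0.13, -0.337], [-0.339, -0.007, -0.941]]
ft_force: [-0.0, 0.8, -0.7]
width: 0.0224
finger_force: 41.6
```

```bash
python3 -m inch '{"dr":[[0,0,0],[0,0,0],[0,0,0],[0,0,0],[0,0,0],[0,0,0],[0,0,0],[0,0,0],[0,0,0],[0,0,0]],"xyz":[[1.41,0,-0.51],[1.88,0,-0.68],[1.88,0,-0.68],[1.41,0,-0.51],[0,0,0],[0,0,0],[0,0,0],[0,0,0],[0,0,0],[0,0,0]],"gripper":[255,255,255,255,255,255,255,255,255,255]}'
python3 shot.py w3
python3 - <<'E'
from h import *
plan(*pose((415.8,263.5),-97.6,(-82,0,27.7+60)))
im=cv2.imread("pics/w3.png");cv2.imwrite("pics/c4.png",cv2.resize(im[170:384,130:390],None,fx=2.7,fy=2.7,interpolation=cv2.INTER_CUBIC))
E
```

```text
time_s: 6.03
ee_pos: [0.5193, 0.2675, 0.1441]
tool_rot: [[-0.121, 0.992, 0.036], [0.932, 0.126, -0.339], [-0.34, -0.008, -0.94]]
ft_force: [0.5, 0.4, -0.5]
width: 0.0225
finger_force: 41.6
cam [0.50527292 0.38296068 0.2372075 ] fwd [ 0.07032468 -0.60676126 -0.79176715]
t 6.08 q [ 34.  29.  87. -18.  74.  33.] F [-0.2 -1.  -1.1] w 22.6
now mm [519.3 267.6 144.2] goal [426.6 344.8  87.7]
rot total [ 0.0811 -0.0008  0.2464] deg 14.9 | shift in present axes cm [10.24 -8.17  2.36] | in goal axes [  7.97 -10.2    3.11]
```

View pics/c4.png

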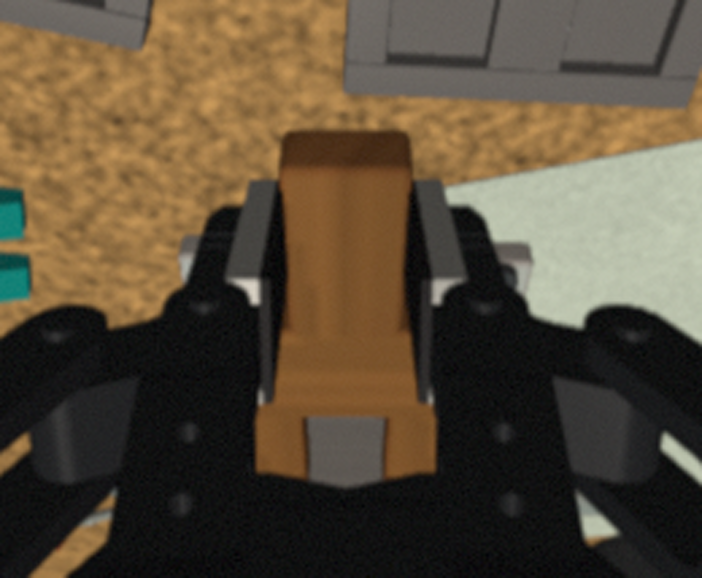

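```bash
python3 - <<'E'
from fit2 import *
C=L("w3");c=lambda U,V:np.array((130+(U+.5)/2.7-.5,170+(V+.5)/2.7-.5))
obs=[((-92,-12,12),(281,167)),((-92,12,12),(411,167)),((-92,-12,0),(283,133)),((-92,12,0),(408,133)),((-9.5,-10,12),(305,418)),((-9.5,10,12),(385,418))]
def W(p,P):return Ro.from_euler("ZY",[p[3],p[4]]).apply(np.array(P)/1e3)+p[:3]
r=ls(lambda p:np.concatenate([proj(C,[W(p,P)])[0]-c(*m) for P,m in obs]),[.528,.186,.122,-1.44,0])
s=env.read_state();A=np.array(s["tool_rot"]);e=np.array(s["ee_pos"])
print((r.x[:3]*1e3).round(1),np.degrees(r.x[3:]).round(1),r.fun.reshape(-1,2).round(1).tolist())
a=r.x[3];d=np.array([np.cos(a),np.sin(a),0]);n=np.array([-d[1],d[0],0]);v=(e-r.x[:3])*1e3
print("TCP in fork",v@d,v@n,v[2],"tool y yaw",np.degrees(np.arctan2(A[1,1],A[0,1]))-90)
E
```

```text
[529.9 180.9 118.4] [-82.8  -2.5] [[0.4, 1.0], [-0.8, 1.3], [1.2, -1.5], [-0.9, -1.2], [-0.2, 0.1], [0.2, 0.3]]
TCP in fork -87.34588501929964 0.2662327157155435 25.726779117053013 tool y yaw -82.74464491722736
```

```bash
python3 - <<'E'
from fit2 import *
C=L("w3");c=lambda U,V:(130+(U+.5)/2.7-.5,170+(V+.5)/2.7-.5)
z=144.2-22.3
o=[((-92,-12,12+z),(281,167)),((-92,12,12+z),(411,167)),((-92,-12,z),(283,133)),((-92,12,z),(408,133)),((-9.5,-10,12+z),(305,418)),((-9.5,10,12+z),(385,418))]
for sel in(o,o[:4],o[4:],o[2:4]):
    x=fit([(C,P,c(*m)) for P,m in sel],[.528,.186,-1.44]);a=x[2];v=np.array([519.3,267.6])-x[:2]*1e3
    print("TCP x in fork",v@[np.cos(a),np.sin(a)])
s=env.read_state();A=np.array(s["tool_rot"])
# where fingertips' / TCP project, as a check on camera vs TCP
E
```

```text
[529.  188.3] -82.8 res [[-1.4, 1.7], [0.8, 2.0], [-0.4, -2.6], [0.6, -2.3], [-0.7, 0.1], [0.8, 0.4]]
TCP x in fork -79.87879093839544
[530.7 188.1] -81.8 res [[-1.3, 2.7], [0.8, 2.4], [-0.3, -1.6], [0.6, -1.9]]
TCP x in fork -80.33205057153309
[529.1 188.6] -81.75 res [[-0.8, 0.1], [0.8, 0.0]]
TCP x in fork -79.61065759679371
[529.9 186.7] -82.31 res [[-0.3, 0.0], [0.3, 0.0]]
TCP x in fork -81.57278541237362
```

```bash
python3 -m inch '{"dr":[[0.027,0,0.0821],[0.027,0,0.0821],[0.027,0,0.0821],[0,0,0],[0,0,0],[0,0,0],[0,0,0],[0,0,0],[0,0,0],[0,0,0]],"xyz":[[0,0,0],[0,0,0],[0,0,0],[1.57,-2.04,0.63],[1.57,-2.04,0.63],[1.57,-2.04,0.63],[1.57,-2.04,0.63],[1.57,-2.04,0.63],[0,0,0],[0,0,0]],"gripper":[255,255,255,255,255,255,255,255,255,255]}'
python3 shot.py w4
python3 - <<'E'
from h import *
plan(*pose((415.8,263.5),-97.6,(-80.5,0,28.3+60)))
E
```

```text
time_s: 6.92
ee_pos: [0.4254, 0.3443, 0.0872]
tool_rot: [[0.121, 0.992, -0.045], [0.932, -0.129, -0.34], [-0.343, -0.001, -0.939]]
ft_force: [1.0, -0.8, -0.3]
width: 0.0222
finger_force: 41.6
cam [0.44040035 0.4598401  0.17994655] fwd [-0.08019841 -0.60736372 -0.79036544]
t 6.97 q [ 43.  33.  90. -13.  73.  56.] F [ 0.3  0.6 -0.5] w 22.0
now mm [426.5 344.1  87.7] goal [426.4 343.3  88.3]
rot total [ 0.0011 -0.0003  0.002 ] deg 0.1 | shift in present axes cm [-0.1   0.01 -0.03] | in goal axes [-0.1   0.01 -0.03]
```

View pics/w4b.png

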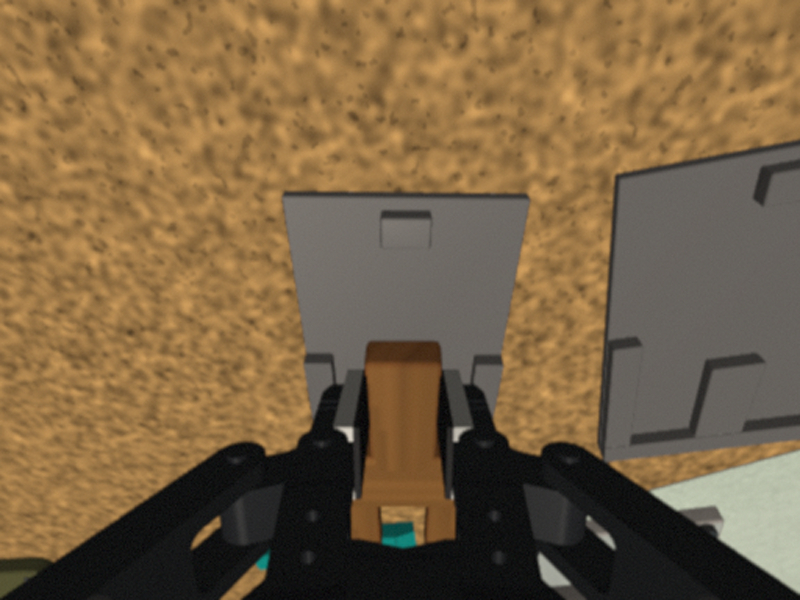

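w4: the tray's rear edge runs (285,196) to (528,196). The stop's front top edge runs (380,248) to (431,248), and the wall ends are at (306,355) and (502,356). The fork is centred and parallel over it.

```bash
python3 - <<'E'
from fit2 import *
C=L("w4");e=np.array([415.8,263.5]);a=np.radians(-97.6);R=np.array([[np.cos(a),np.sin(a)],[-np.sin(a),np.cos(a)]])
for n,U,V,z in [("rear L",285,195,6),("rear R",528,196,6),("stop front",380,248,14),("stop frontR",431,248,14),("wallL outer",306,355,6),("wallR outer",502,356,6),("wallL in",334,355,6),("wallR in",473,356,6)]:
    p=back(C,*c8(U,V),z/1e3)*1e3;print(n,(R@(p[:2]-e)).round(1))
E
```

```text
rear L [-116.   -47.9]
rear R [-115.9   47.8]
stop front [-96.7 -10.7]
stop frontR [-96.8   9.9]
wallL outer [-28.7 -50.3]
wallR outer [-28.4  48.9]
wallL in [-28.8 -36.1]
wallR in [-28.4  34.3]
```

```bash
python3 -m inch '{"dr":[[0,0,0],[0,0,0],[0,0,0],[0,0,0],[0,0,0],[0,0,0],[0,0,0],[0,0,0],[0,0,0],[0,0,0]],"xyz":[[0.34,-0.03,0.94],[0.41,0,1.13],[0.41,0,1.13],[0.34,0,0.94],[0.17,0,0.47],[0.10,0,0.28],[0.07,0,0.19],[0.07,0,0.19],[0,0,0],[0,0,0]],"gripper":[255,255,255,255,255,255,255,255,255,255]}'
```

```text
time_s: 7.8
ee_pos: [0.4262, 0.3444, 0.0319]
tool_rot: [[0.123, 0.991, -0.044], [0.932, -0.131, -0.338], [-0.341, 0.0, -0.94]]
ft_force: [-1.0, -0.3, -0.7]
width: 0.0224
finger_force: 41.6
```

```bash
python3 -m inch '{"dr":[[0,0,0],[0,0,0],[0,0,0],[0,0,0],[0,0,0],[0,0,0],[0,0,0],[0,0,0],[0,0,0],[0,0,0]],"xyz":[[0.03,0,0.09],[0.03,0,0.09],[0.03,0,0.09],[0.02,0,0.05],[0,0,0],[0,0,0],[0,0,0],[0,0,0],[0,0,0],[0,0,0]],"gripper":[255,255,255,255,255,255,255,255,255,255]}'; python3 shot.py w5
```

```text
time_s: 8.63
ee_pos: [0.4261, 0.3443, 0.0285]
tool_rot: [[0.123, 0.991, -0.044], [0.932, -0.131, -0.338], [-0.341, 0.0, -0.94]]
ft_force: [-0.5, 0.7, 4.9]
width: 0.0225
finger_force: 42.2
cam [0.44128719 0.4596469  0.12154732] fwd [-0.08031395 -0.60594839 -0.79143933]
```

View pics/w5b.png

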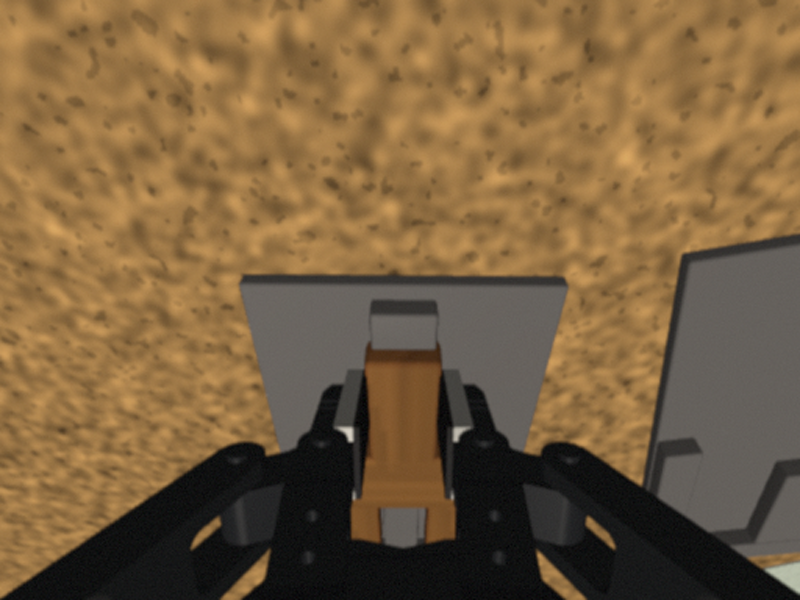

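w5: the fork sits in the tray, with the key visible in its slot at (403,525) and its neck just ahead of the stop at (404,350). The 4.9 N contact at the expected height agrees, so I release and back off.

```bash
python3 -m inch '{"dr":[[0,0,0],[0,0,0],[0,0,0],[0,0,0],[0,0,0],[0,0,0],[0,0,0],[0,0,0],[0,0,0],[0,0,0]],"xyz":[[0,0,0],[0,0,0],[0,0,0],[0,0,0],[0,0,0],[0,0,0],[0,0,0],[0,0,-0.5],[0,0,-1.5],[0,0,-2]],"gripper":[0,0,0,0,0,0,0,0,0,0]}'
python3 - <<'E'
from h import *
T=cal("top");im=env.camera("top");cv2.imwrite("pics/top1.png",im)
hsv=cv2.cvtColor(im,cv2.COLOR_BGR2HSV)
# fork-coloured pixels in the tray area
sub=im[225:290,85:165];print(im[210,368],im[240,130],im[190,230])
plan(*pose((546,-414.3),-116.1,(-80,0,25+110)))
plan(*pose((546,-414.3),-116.1,(-80,0,25+110)),flip=True)
E
```

```text
time_s: 9.52
ee_pos: [0.4268, 0.3566, 0.0653]
tool_rot: [[0.123, 0.991, -0.048], [0.931, -0.132, -0.341], [-0.344, -0.003, -0.939]]
ft_force: [0.6, 0.6, -0.8]
width: 0.0852
finger_force: 0.0
[ 37  75 116] [ 51  94 125] [159 149 145]
t 9.57 q [ 43.  34.  89. -13.  72.  57.] F [1.3 1.7 2.2] w 85.2
now mm [429.4 360.1  69.4] goal [ 581.2 -342.5  135. ]
rot total [ 0.1131 -0.0053  0.304 ] deg 18.6 | shift in present axes cm [-65.88  24.26  16.73] | in goal axes [-55.25  44.54  13.13]
t 9.57 q [ 43.  34.  89. -13.  72.  57.] F [1.3 1.7 2.2] w 85.2
now mm [429.4 360.1  69.4] goal [ 581.2 -342.5  135. ]
rot total [ 0.0076  0.1616 -2.8332] deg 162.6 | shift in present axes cm [-65.88  24.26  16.73] | in goal axes [ 55.25 -44.54  13.13]
```

```bash
python3 -m inch '{"dr":[[0,0,0],[0,0,0],[0,0,0],[0,0,0],[0,0,0],[0,0,0],[0,0,0],[0.0377,-0.0018,0.1013],[0.0377,-0.0018,0.1013],[0.0377,-0.0018,0.1013]],"xyz":[[-0.70,0,-1.94],[-1.4,0,-3.86],[-1.4,0,-3.86],[-1.4,0,-3.86],[-1.4,0,-3.86],[-1.4,0,-3.86],[-1.4,0,-3.86],[-0.7,0,-1.94],[0,0,0],[0,0,0]],"gripper":[0,0,0,0,0,0,0,0,0,0]}'
python3 - <<'E'
from h import *
plan(*pose((546,-414.3),-116.1,(-80-60,0,380)))
E
```

```text
time_s: 10.4
ee_pos: [0.4282, 0.3586, 0.3563]
tool_rot: [[0.418, 0.896, -0.151], [0.842, -0.444, -0.306], [-0.341, 0.001, -0.94]]
ft_force: [0.7, 0.5, -0.9]
width: 0.0855
finger_force: 0.0
t 10.4 q [ 41.  23.  66.  -8. 110.  65.] F [ 0.7  0.5 -0.9] w 85.5
now mm [428.2 358.6 356.3] goal [ 607.6 -288.6  380. ]
rot total [-0.0009 -0.0006 -0.0047] deg 0.3 | shift in present axes cm [-47.81  44.83  14.88] | in goal axes [-48.01  44.59  14.95]
```

```bash
python3 -m inch '{"dr":[[0,0,0],[0,0,0],[0,0,0],[0,0,0],[0,0,0],[0,0,0],[0,0,0],[0,0,0],[0,0,0],[0,0,0]],"xyz":[[-2.66,2.49,0.83],[-2.66,2.49,0.83],[-2.66,2.49,0.83],[-2.66,2.49,0.83],[-2.66,2.49,0.83],[-2.66,2.49,0.83],[-2.66,2.49,0.83],[-2.66,2.49,0.83],[-2.66,2.49,0.83],[-2.66,2.49,0.83]],"gripper":[0,0,0,0,0,0,0,0,0,0]}' >/dev/null
python3 -m inch '{"dr":[[0,0,0],[0,0,0],[0,0,0],[0,0,0],[0,0,0],[0,0,0],[0,0,0],[0,0,0],[0,0,0],[0,0,0]],"xyz":[[-2.66,2.49,0.83],[-2.66,2.49,0.83],[-2.66,2.49,0.83],[-2.66,2.49,0.83],[-2.66,2.49,0.83],[-2.66,2.49,0.83],[-2.66,2.49,0.83],[-2.66,2.49,0.83],[0,0,0],[0,0,0]],"gripper":[0,0,0,0,0,0,0,0,0,0]}'
python3 - <<'E'
from h import *
plan(*pose((546,-414.3),-116.1,(-80-25,0,25+70)))
E
```

```text
time_s: 12.07
ee_pos: [0.6095, -0.2913, 0.3776]
tool_rot: [[0.415, 0.896, -0.156], [0.841, -0.443, -0.309], [-0.346, -0.003, -0.938]]
ft_force: [-0.3, 0.9, 0.1]
width: 0.0856
finger_force: 0.0
t 12.07 q [-19.  24.  61. -20.  97.   5.] F [-0.3  0.9  0.1] w 85.6
now mm [ 609.5 -291.3  377.6] goal [ 592.2 -320.    95. ]
rot total [-0.0038  0.0047 -0.0026] deg 0.4 | shift in present axes cm [ 6.66 -0.2  27.67] | in goal axes [ 6.53 -0.29 27.7 ]
```

```bash
python3 -m inch '{"dr":[[0,0,0],[0,0,0],[0,0,0],[0,0,0],[0,0,0],[0,0,0],[0,0,0],[0,0,0],[0,0,0],[0,0,0]],"xyz":[[0.83,-0.03,3.46],[0.83,-0.03,3.46],[0.83,-0.03,3.46],[0.83,-0.03,3.46],[0.83,-0.03,3.46],[0,0,0],[0,0,0],[0,0,0],[0,0,0],[0,0,0]],"gripper":[0,0,0,0,0,0,0,0,0,0]}' >/dev/null
python3 shot.py w6
cat > seg.py <<'E'
from h import *;import sys,pickle
from scipy.optimize import minimize
def seg(n,x0,z,poly=[(-92,-15),(-56,-15),(-56,-44),(32,-44),(32,-15),(-9.5,-15),(-9.5,15),(32,15),(32,44),(-56,44),(-56,15),(-92,15)],vmax=384):
    im=cv2.GaussianBlur(cv2.imread(f"pics/{n}.png"),(0,0),1.2).astype(float);C=pickle.load(open(f"pics/{n}.pkl","rb"))
    f=im[...,1]*1.0+im[...,0];Q=np.array(poly,float);c=Q.mean(0)
    def pix(p,Q):
        a=p[2];d=np.array([np.cos(a),np.sin(a)]);m=np.array([-d[1],d[0]])
        w=np.array(p[:2])+ (Q[:,:1]*d+Q[:,1:]*m)/1e3
        return proj(C,np.c_[w,np.full(len(w),z/1e3)])
    def mask(p):
        m=np.zeros(f.shape,np.uint8);cv2.fillPoly(m,[np.round(pix(p,Q)*16).astype(np.int32)],255,cv2.LINE_AA,4);return m
    def cost(p):
        m=mask(p);r=cv2.dilate(m,np.ones((13,13)));r=cv2.subtract(r,m);r[vmax:]=0;m=m.copy();m[vmax:]=0
        w=m/255.;o=r/255.
        mi=(f*w).sum()/w.sum();mo=(f*o).sum()/o.sum();s=((f-mi)**2*w).sum()/w.sum()+((f-mo)**2*o).sum()/o.sum()
        return -(mo-mi)/np.sqrt(s)
    best=None
    for dx in(-.006,0,.006):
        for dy in(-.006,0,.006):
            s0=np.array(x0)+[dx,dy,0]
            r=minimize(cost,s0,method="Nelder-Mead",options=dict(initial_simplex=[s0,s0+[.006,0,0],s0+[0,.006,0],s0+[0,0,.05]],xatol=1e-5,fatol=1e-5))
            if best is None or r.fun<best.fun:best=r
    print("start",cost(x0),"best",best.fun,(best.x[:2]*1e3).round(1),np.degrees(best.x[2]).round(2),"px",pix(best.x,Q).round(0)[[0,3,8,11]].tolist());return best.x
E
python3 - <<'E'
from seg import *
x=seg("w6",[.546,-.4143,np.radians(-116.1)],18,vmax=250)
plan(*pose((546,-414.3),-116.1,(-83,0,23)))
plan(*pose(x[:2]*1e3,np.degrees(x[2]),(-83,0,23)))
E
```

```text
cam [ 0.65163774 -0.20232311  0.29741749] fwd [-0.26800456 -0.55425145 -0.78802214]
start -0.5856216011064197 best -1.594593529547398 [ 550.  -403.3] -117.33 px [[241.0, 125.0], [218.0, 217.0], [289.0, 218.0], [271.0, 126.0]]
t 12.95 q [-20.  29.  77. -21.  77.  11.] F [-0.1 -0.2 -0.5] w 85.2
now mm [ 600.5 -307.5  204.7] goal [ 582.5 -339.8   23. ]
rot total [ 0.0031  0.0044 -0.0009] deg 0.3 | shift in present axes cm [ 2.83 -0.25 18.32] | in goal axes [ 2.75 -0.19 18.33]
t 12.95 q [-20.  29.  77. -21.  77.  11.] F [-0.1 -0.2 -0.5] w 85.2
now mm [ 600.5 -307.5  204.7] goal [ 588.1 -329.6   23. ]
rot total [0.0105 0.0044 0.0193] deg 1.3 | shift in present axes cm [ 3.92 -0.19 17.92] | in goal axes [ 3.84 -0.08 17.94]
```

```bash
sed -i 's/np.full(len(w),z\/1e3)/np.where(Q[:,0]<-50,0.0,z\/1e3) if z==18 else np.full(len(w),z\/1e3)/' seg.py; python3 - <<'E'
from seg import *
x=seg("w6",[.546,-.4143,np.radians(-116.1)],18,vmax=250)
plan(*pose(x[:2]*1e3,np.degrees(x[2]),(-83,0,23)))
E
```

```text
start -1.6641867885731747 best -1.8207325705468693 [ 545.  -413.2] -117.48 px [[242.0, 127.0], [219.0, 224.0], [288.0, 225.0], [270.0, 128.0]]
t 12.95 q [-20.  29.  77. -21.  77.  11.] F [-0.1 -0.2 -0.5] w 85.2
now mm [ 600.5 -307.5  204.7] goal [ 583.3 -339.5   23. ]
rot total [0.0114 0.0044 0.0216] deg 1.4 | shift in present axes cm [ 2.88 -0.19 18.3 ] | in goal axes [ 2.8  -0.05 18.31]
```

```bash
python3 -m inch '{"dr":[[0.008,0.004,0.014],[0,0,0],[0,0,0],[0,0,0],[0,0,0],[0,0,0],[0,0,0],[0,0,0],[0,0,0],[0,0,0]],"xyz":[[0.45,-0.05,2.8],[0.5,-0.05,3.2],[0.5,-0.05,3.2],[0.5,0,3.2],[0.4,0,2.6],[0.25,0,1.6],[0.15,0,1.0],[0.1,0,0.6],[0,0,0],[0,0,0]],"gripper":[0,0,0,0,0,0,0,0,0,0]}' | head -4
python3 - <<'E'
from h import *
plan(*pose((545.3,-413.4),-117,(-83,0,23)))
E
```

```text
time_s: 13.78
ee_pos: [0.5818, -0.3386, 0.0222]
tool_rot: [[0.426, 0.891, -0.158], [0.837, -0.454, -0.304], [-0.343, -0.002, -0.939]]
ft_force: [-0.3, 0.1, 0.1]
t 13.78 q [-23.  39.  88. -24.  57.  17.] F [-0.3  0.1  0.1] w 85.2
now mm [ 581.8 -338.6   22.2] goal [ 583.  -339.4   23. ]
rot total [-0.0023  0.0008  0.0004] deg 0.1 | shift in present axes cm [-0.05  0.14 -0.06] | in goal axes [-0.05  0.14 -0.06]
```

```bash
python3 -m inch '{"dr":[[0,0,0],[0,0,0],[0,0,0],[0,0,0],[0,0,0],[0,0,0],[0,0,0],[0,0,0],[0,0,0],[0,0,0]],"xyz":[[-0.05,0.14,-0.06],[0,0,0],[0,0,0],[0,0,0],[0,0,0],[0,0,0],[0,0,0],[0,0,0],[0,0,0],[0,0,0]],"gripper":[255,255,255,255,255,255,255,255,255,255]}' 45
python3 -m inch '{"dr":[[0,0,0],[0,0,0],[0,0,0],[0,0,0],[0,0,0],[0,0,0],[0,0,0],[0,0,0],[0,0,0],[0,0,0]],"xyz":[[-0.34,0,-0.94],[-0.68,0,-1.88],[-1.03,0,-2.82],[-1.37,0,-3.76],[-1.37,0,-3.76],[-1.37,0,-3.76],[-1.37,0,-3.76],[-1.37,0,-3.76],[-1.03,0,-2.82],[0,0,0]],"gripper":[255,255,255,255,255,255,255,255,255,255]}'
python3 shot.py w7
python3 - <<'E'
from seg import *
s=env.read_state();e=np.array(s["ee_pos"]);A=np.array(s["tool_rot"]);y=np.arctan2(-A[0,1],A[1,1]);
for k in (y,y+np.pi):
    d=np.array([np.cos(k),np.sin(k)])
    if d@A[:2,2]>0:yaw=k;o=e[:2]+.083*d
print("yaw",np.degrees(yaw),"pitch",np.degrees(np.arccos(-A[2,2])),"nominal origin",o,e)
P,R=pose((551.2,29.3),-84,(-83-150,0,23+280));plan(P,R)
E
```

```text
time_s: 14.62
ee_pos: [0.5826, -0.3392, 0.0227]
tool_rot: [[0.426, 0.891, -0.158], [0.837, -0.454, -0.304], [-0.343, -0.003, -0.939]]
ft_force: [0.2, 2.0, 5.3]
width: 0.0285
finger_force: 46.0
time_s: 15.45
ee_pos: [0.5855, -0.3411, 0.321]
tool_rot: [[0.43, 0.891, -0.148], [0.835, -0.454, -0.31], [-0.343, 0.01, -0.939]]
ft_force: [1.2, -0.1, 0.1]
width: 0.0284
finger_force: 45.3
cam [ 0.63749079 -0.2368179   0.41376205] fwd [-0.27200442 -0.5495309  -0.78995531]
yaw -117.0378766200755 pitch 20.022188703130748 nominal origin [ 0.54677739 -0.41424396] [ 0.58450748 -0.34031534  0.31714271]
t 15.5 q [-24.  24.  69. -20.  88.   4.] F [-0.4  1.1 -0.7] w 28.7
now mm [ 584.5 -340.3  317.1] goal [526.8 261.  303. ]
rot total [-0.1932  0.0016 -0.5433] deg 33.0 | shift in present axes cm [ 48.3  -32.48 -16.25] | in goal axes [ 57.25   0.55 -19.33]
```

```bash
python3 -m inch '{"dr":[[-0.0386,0,-0.1087],[-0.0386,0,-0.1087],[-0.0386,0,-0.1087],[-0.0386,0,-0.1087],[-0.0386,0,-0.1087],[0,0,0],[0,0,0],[0,0,0],[0,0,0],[0,0,0]],"xyz":[[0,0,0],[0,0,0],[0,0,0],[0,0,0],[0,0,0],[1.5,0,-0.5],[3.5,0.03,-1.2],[3.5,0.03,-1.2],[3.5,0.03,-1.2],[3.5,0.03,-1.2]],"gripper":[255,255,255,255,255,255,255,255,255,255]}' >/dev/null
python3 -m inch '{"dr":[[0,0,0],[0,0,0],[0,0,0],[0,0,0],[0,0,0],[0,0,0],[0,0,0],[0,0,0],[0,0,0],[0,0,0]],"xyz":[[3.5,0.03,-1.2],[3.5,0.03,-1.2],[3.5,0.03,-1.2],[3.5,0.03,-1.2],[3.5,0.03,-1.2],[3.5,0.03,-1.2],[3.5,0.03,-1.2],[3.5,0.03,-1.2],[3.5,0.03,-1.2],[3.5,0.03,-1.2]],"gripper":[255,255,255,255,255,255,255,255,255,255]}'
cat > tgt.py <<'E'
from h import *
Ag=np.array([[.426,.891,-.158],[.837,-.454,-.304],[-.343,-.003,-.939]])
def go(off,yaw=-84.0,e=(551.2,29.1)):
    U,_,V=np.linalg.svd(Ag);R=Ro.from_euler("z",yaw+117.0,degrees=True).as_matrix()@(U@V)
    plan(pose(e,yaw,off)[0],R)
E
python3 -c "
from tgt import *
go((-83-150,0,22.7+160))"
```

```text
time_s: 17.17
ee_pos: [0.5293, 0.1937, 0.3018]
tool_rot: [[-0.101, 0.995, 0.024], [0.935, 0.103, -0.34], [-0.34, -0.011, -0.94]]
ft_force: [0.1, -0.2, -0.4]
width: 0.029
finger_force: 45.2
t 17.17 q [ 27.  19.  79. -18.  90.  22.] F [ 0.1 -0.2 -0.4] w 29.0
now mm [529.3 193.7 301.8] goal [526.8 260.8 182.7]
rot total [-0.0084 -0.0028  0.0017] deg 0.5 | shift in present axes cm [10.36  0.58  8.91] | in goal axes [10.38  0.49  8.89]
```

```bash
python3 -m inch '{"dr":[[-0.0084,-0.0028,0.0017],[0,0,0],[0,0,0],[0,0,0],[0,0,0],[0,0,0],[0,0,0],[0,0,0],[0,0,0],[0,0,0]],"xyz":[[2.1,0.2,-0.76],[2.1,0.2,-0.76],[2.1,0.15,-0.76],[1.02,0,2.8],[1.02,0,2.8],[1.02,0,2.8],[1.02,0,2.8],[0.9,0,2.5],[0.4,0,1.1],[0,0,0]],"gripper":[255,255,255,255,255,255,255,255,255,255]}'
python3 -c "
from tgt import *
go((-83-150,0,22.7+121.2))"
python3 shot.py w8
python3 - <<'E'
import cv2,numpy as np
im=cv2.GaussianBlur(cv2.imread("pics/w8.png"),(0,0),1)
for r in range(215,345,10):print(r,[tuple(int(v) for v in im[r,c]) for c in (225,240,256,272,290)])
E
```

```text
time_s: 18.0
ee_pos: [0.5266, 0.2577, 0.1417]
tool_rot: [[-0.101, 0.994, 0.029], [0.933, 0.105, -0.344], [-0.345, -0.008, -0.938]]
ft_force: [-0.8, -0.4, -0.8]
width: 0.029
finger_force: 45.2
t 18.0 q [ 33.  29.  87. -19.  74.  33.] F [-0.8 -0.4 -0.8] w 29.0
now mm [526.6 257.7 141.7] goal [526.8 260.8 143.9]
rot total [-0.0048  0.0027  0.0025] deg 0.3 | shift in present axes cm [ 0.22  0.06 -0.31] | in goal axes [ 0.22  0.06 -0.31]
cam [0.51506788 0.37393922 0.23414647] fwd [ 0.05759143 -0.61232501 -0.78850575]
215 [(71, 120, 158), (78, 131, 173), (76, 128, 169), (69, 116, 152), (82, 138, 181)]
225 [(74, 125, 164), (23, 43, 71), (21, 42, 68), (23, 45, 72), (64, 108, 142)]
235 [(64, 105, 136), (23, 44, 71), (23, 44, 71), (23, 45, 72), (146, 164, 159)]
245 [(25, 32, 42), (33, 64, 101), (35, 67, 105), (35, 66, 105), (22, 30, 39)]
255 [(13, 14, 17), (44, 83, 123), (45, 87, 128), (46, 88, 130), (14, 15, 20)]
265 [(11, 12, 12), (44, 84, 124), (46, 87, 129), (46, 89, 131), (12, 12, 13)]
275 [(11, 11, 11), (44, 85, 124), (46, 87, 129), (46, 90, 132), (12, 13, 12)]
285 [(10, 10, 11), (45, 84, 125), (45, 87, 129), (47, 89, 134), (13, 12, 13)]
295 [(15, 20, 26), (43, 84, 125), (45, 86, 129), (47, 90, 135), (16, 23, 29)]
305 [(27, 48, 71), (47, 89, 132), (47, 89, 132), (47, 89, 131), (30, 55, 80)]
315 [(40, 76, 111), (43, 83, 123), (43, 83, 123), (43, 83, 122), (41, 76, 114)]
325 [(46, 88, 132), (47, 88, 133), (47, 89, 133), (47, 89, 133), (47, 89, 133)]
335 [(49, 92, 138), (69, 92, 118), (70, 92, 118), (70, 93, 119), (46, 88, 131)]
```

```bash
python3 - <<'E'
from fit2 import *
im=cv2.GaussianBlur(cv2.imread("pics/w8.png"),(0,0),.7).astype(float)
p=im[:,246:266,:].mean((1,2));g=np.diff(p)
print([(r,round(p[r])) for r in range(214,252)]);print([(r,round(im[r,246:266,0].mean())) for r in range(322,345)])
C=L("w8");s=env.read_state()
A=np.array(s["tool_rot"]);e=np.array(s["ee_pos"])
y=A[:,1];yaw=np.arctan2(y[1],y[0])-np.pi/2;d=np.array([np.cos(yaw),np.sin(yaw)])
for ox in(-80,-83,-86):
  for pit in(0,1):
    o=np.r_[e[:2]-d*ox/1e3,e[2]-.0227];Rf=Ro.from_euler("ZY",[yaw,np.radians(pit)])
    # pitch about TCP-ish pad point
    piv=np.array([ox,0,9.])
    W=lambda P:o+Ro.from_euler("Z",yaw).apply((Ro.from_euler("Y",np.radians(pit)).apply(np.array(P)-piv)+piv)/1e3)
    print(ox,pit,proj(C,[W(P) for P in [(-92,0,0),(-92,0,18),(-9.5,0,18)]])[:,1].round(1))
E
```

```text
[(214, 121), (215, 122), (216, 119), (217, 116), (218, 113), (219, 110), (220, 101), (221, 79), (222, 55), (223, 45), (224, 45), (225, 45), (226, 45), (227, 45), (228, 46), (229, 45), (230, 45), (231, 45), (232, 45), (233, 46), (234, 46), (235, 46), (236, 46), (237, 47), (238, 46), (239, 46), (240, 46), (241, 47), (242, 48), (243, 52), (244, 59), (245, 68), (246, 75), (247, 80), (248, 83), (249, 85), (250, 86), (251, 86)]
[(322, 45), (323, 47), (324, 47), (325, 47), (326, 47), (327, 48), (328, 48), (329, 47), (330, 47), (331, 46), (332, 46), (333, 48), (334, 57), (335, 71), (336, 82), (337, 84), (338, 84), (339, 83), (340, 83), (341, 84), (342, 84), (343, 84), (344, 84)]
-80 0 [218.6 245.5 336. ]
-80 1 [218.6 246.1 334.2]
-83 0 [222.9 249.9 338.4]
-83 1 [222.9 250.4 336.5]
-86 0 [227.2 254.2 340.7]
-86 1 [227.1 254.6 338.8]
```

```bash
python3 -m inch '{"dr":[[-0.0048,-0.0017,0.0025],[0,0,0],[0,0,0],[0,0,0],[0,0,0],[0,0,0],[0,0,0],[0,0,0],[0,0,0],[0,0,0]],"xyz":[[-0.1,0.06,-0.26],[-0.9,0,0.3],[-1.2,0,0.45],[-1.2,0,0.45],[0,0,0],[0,0,0],[0,0,0],[0,0,0],[0,0,0],[0,0,0]],"gripper":[255,255,255,255,255,255,255,255,255,255]}'
python3 -c "
from tgt import *
go((-80.3-115,0,144.5));q=[np.array(env.read_state()['ee_pos']) for _ in range(3)];print(q)"
```

```text
time_s: 18.88
ee_pos: [0.534, 0.2243, 0.1486]
tool_rot: [[-0.097, 0.994, 0.041], [0.934, 0.106, -0.341], [-0.343, 0.005, -0.939]]
ft_force: [0.9, -0.4, -1.1]
width: 0.0287
finger_force: 45.2
t 18.88 q [ 30.  28.  89. -19.  72.  31.] F [ 0.9 -0.4 -1.1] w 28.7
now mm [534.  224.3 148.6] goal [530.8 223.3 144.5]
rot total [ 0.0083  0.0005 -0.0015] deg 0.5 | shift in present axes cm [ 0.08 -0.33  0.4 ] | in goal axes [ 0.08 -0.33  0.4 ]
[array([0.53402641, 0.2242905 , 0.14856834]), array([0.53402641, 0.2242905 , 0.14856834]), array([0.53402641, 0.2242905 , 0.14856834])]
```

```bash
for i in 1 2; do python3 -m inch '{"dr":[[0,0,0],[0,0,0],[0,0,0],[0,0,0],[0,0,0],[0,0,0],[0,0,0],[0,0,0],[0,0,0],[0,0,0]],"xyz":[[0,0,0],[0,0,0],[0,0,0],[0,0,0],[0,0,0],[0,0,0],[0,0,0],[0,0,0],[0,0,0],[0,0,0]],"gripper":[255,255,255,255,255,255,255,255,255,255]}' | head -3; done
python3 - <<'E'
from h import *
a=[]
for i in range(8):
    env.camera("wrist");s=env.read_state();a.append(np.r_[np.array(s["ee_pos"])*1e3,np.array(s["tool_rot"])[2,1]*57.3,np.array(s["tool_rot"])[2,2]*57.3])
print(np.round(a,2))
E
```

```text
time_s: 19.72
ee_pos: [0.534, 0.224, 0.1486]
tool_rot: [[-0.097, 0.994, 0.041], [0.934, 0.105, -0.341], [-0.343, 0.005, -0.939]]
time_s: 20.55
ee_pos: [0.534, 0.224, 0.1486]
tool_rot: [[-0.097, 0.994, 0.041], [0.934, 0.105, -0.341], [-0.343, 0.005, -0.939]]
[[ 5.3398e+02  2.2399e+02  1.4862e+02  3.1000e-01 -5.3810e+01]
 [ 5.3400e+02  2.2395e+02  1.4864e+02  3.1000e-01 -5.3810e+01]
 [ 5.3399e+02  2.2396e+02  1.4863e+02  3.1000e-01 -5.3810e+01]
 [ 5.3399e+02  2.2396e+02  1.4862e+02  3.1000e-01 -5.3810e+01]
 [ 5.3399e+02  2.2396e+02  1.4862e+02  3.1000e-01 -5.3810e+01]
 [ 5.3399e+02  2.2395e+02  1.4864e+02  3.1000e-01 -5.3810e+01]
 [ 5.3400e+02  2.2397e+02  1.4864e+02  3.1000e-01 -5.3810e+01]
 [ 5.3398e+02  2.2398e+02  1.4863e+02  3.1000e-01 -5.3820e+01]]
```

```bash
python3 shot.py w9; python3 - <<'E'
from fit2 import *
im=cv2.GaussianBlur(cv2.imread("pics/w9.png"),(0,0),.7).astype(float)
p=im[:,246:266,:].mean((1,2));b=im[:,250:262,:]
print([(r,round(p[r])) for r in range(216,252)]);print([(r,im[r,250:262].mean(0).round().astype(int).tolist()) for r in range(328,342)])
C=L("w9");s=env.read_state()
A=np.array(s["tool_rot"]);e=np.array(s["ee_pos"])
y=A[:,1];yaw=np.arctan2(y[1],y[0])-np.pi/2;d=np.array([np.cos(yaw),np.sin(yaw)])
for ox in(-80,-83):
  for pit in(0,1):
    o=np.r_[e[:2]-d*ox/1e3,e[2]-.0227];piv=np.array([ox,0,9.])
    W=lambda P:o+Ro.from_euler("Z",yaw).apply((Ro.from_euler("Y",np.radians(pit)).apply(np.array(P)-piv)+piv)/1e3)
    print(ox,pit,proj(C,[W(P) for P in [(-92,0,0),(-92,0,18),(-9.5,0,18)]])[:,1].round(1))
E
```

```text
cam [0.52121979 0.33989803 0.24131895] fwd [ 0.06838441 -0.60950637 -0.78982628]
[(216, 175), (217, 175), (218, 175), (219, 174), (220, 161), (221, 122), (222, 74), (223, 46), (224, 41), (225, 42), (226, 42), (227, 42), (228, 42), (229, 42), (230, 42), (231, 42), (232, 42), (233, 42), (234, 43), (235, 43), (236, 42), (237, 43), (238, 43), (239, 43), (240, 43), (241, 44), (242, 45), (243, 49), (244, 56), (245, 64), (246, 70), (247, 75), (248, 78), (249, 79), (250, 80), (251, 80)]
[(328, [44, 84, 126]), (329, [44, 84, 126]), (330, [43, 83, 125]), (331, [43, 83, 125]), (332, [43, 83, 125]), (333, [45, 85, 126]), (334, [52, 86, 123]), (335, [65, 85, 110]), (336, [75, 85, 96]), (337, [80, 86, 92]), (338, [81, 87, 92]), (339, [81, 87, 92]), (340, [81, 86, 91]), (341, [81, 86, 92])]
-80 0 [216.2 242.4 333. ]
-80 1 [216.3 243.  331.2]
-83 0 [220.5 246.8 335.4]
-83 1 [220.5 247.3 333.5]
```

```bash
python3 - <<'E'
from fit2 import *
# same check on small fork in w3 (known flat): rows at centre
im=cv2.GaussianBlur(cv2.imread("pics/w3.png"),(0,0),.7).astype(float)
p=im[:,250:264,:].mean((1,2));print([(r,round(p[r])) for r in range(214,240)]);print([(r,im[r,252:262].mean(0).round().astype(int).tolist()) for r in range(316,330)])
C=L("w3");yaw=np.radians(-82.75);d=np.array([np.cos(yaw),np.sin(yaw)]);e=np.array([.5193,.2676,.1442])
for ox in(-80,-83):
    o=np.r_[e[:2]-d*ox/1e3,e[2]-.0223]
    print(ox,proj(C,[o+Ro.from_euler("Z",yaw).apply(np.array(P)/1e3) for P in [(-92,0,0),(-92,0,12),(-9.5,0,12)]])[:,1].round(1))
E
```

```text
[(214, 107), (215, 112), (216, 110), (217, 98), (218, 75), (219, 56), (220, 49), (221, 48), (222, 48), (223, 48), (224, 49), (225, 49), (226, 48), (227, 48), (228, 48), (229, 48), (230, 51), (231, 57), (232, 66), (233, 73), (234, 77), (235, 80), (236, 82), (237, 83), (238, 83), (239, 83)]
[(316, [46, 88, 131]), (317, [46, 88, 132]), (318, [46, 89, 132]), (319, [46, 87, 130]), (320, [44, 85, 127]), (321, [43, 82, 124]), (322, [44, 82, 121]), (323, [53, 84, 118]), (324, [69, 88, 109]), (325, [80, 90, 100]), (326, [83, 89, 95]), (327, [82, 88, 94]), (328, [82, 88, 93]), (329, [82, 88, 93])]
-80 [216.7 233.6 324.8]
-83 [221.  238.  327.3]
```

```bash
python3 -m inch '{"dr":[[0.0083,0.0005,-0.0015],[0,0,0],[0,0,0],[0,0,0],[0,0,0],[0,0,0],[0,0,0],[0,0,0],[0,0,0],[0,0,0]],"xyz":[[0.08,-0.33,0.4],[0.1,0,0.08],[0,0,0],[0,0,0],[0,0,0],[0,0,0],[0,0,0],[0,0,0],[0,0,0],[0,0,0]],"gripper":[255,255,255,255,255,255,255,255,255,255]}'
python3 -c "
from tgt import *
go((-82.9-112,0,143.7))"
```

```text
time_s: 21.83
ee_pos: [0.5308, 0.2237, 0.1435]
tool_rot: [[-0.099, 0.995, 0.033], [0.934, 0.104, -0.341], [-0.343, -0.003, -0.939]]
ft_force: [-0.5, -0.4, -0.8]
width: 0.0289
finger_force: 45.2
t 21.83 q [ 30.  28.  89. -19.  72.  31.] F [-0.5 -0.4 -0.8] w 28.9
now mm [530.8 223.7 143.5] goal [530.8 222.9 143.7]
rot total [-0.      0.     -0.0003] deg 0.0 | shift in present axes cm [-0.08 -0.    0.01] | in goal axes [-0.08 -0.    0.01]
```

```bash
python3 -m inch '{"dr":[[0,0,0],[0,0,0],[0,0,0],[0,0,0],[0,0,0],[0,0,0],[0,0,0],[0,0,0],[0,0,0],[0,0,0]],"xyz":[[-0.47,0,0.171],[-0.56,0,0.205],[-0.56,0,0.205],[-0.56,0,0.205],[-0.56,0,0.205],[-0.56,0,0.205],[-0.56,0,0.205],[-0.56,0,0.205],[0,0,0],[0,0,0]],"gripper":[255,255,255,255,255,255,255,255,255,255]}'
python3 -c "
from tgt import *
go((-82.9,0,143.7))"
```

```text
time_s: 22.67
ee_pos: [0.5356, 0.1767, 0.1435]
tool_rot: [[-0.098, 0.995, 0.033], [0.934, 0.103, -0.341], [-0.343, -0.003, -0.939]]
ft_force: [-0.0, -0.2, -1.1]
width: 0.0288
finger_force: 45.2
t 22.67 q [ 26.  26.  92. -20.  70.  28.] F [-0.  -0.2 -1.1] w 28.8
now mm [535.6 176.7 143.5] goal [542.5 111.5 143.7]
rot total [-0.0004 -0.0001 -0.001 ] deg 0.1 | shift in present axes cm [-6.17  0.02  2.23] | in goal axes [-6.17  0.01  2.23]
```

No contact force, with the tips already under the piston edge. I advance 55 mm more, then creep.

```bash
python3 -m inch '{"dr":[[0,0,0],[0,0,0],[0,0,0],[0,0,0],[0,0,0],[0,0,0],[0,0,0],[0,0,0],[0,0,0],[0,0,0]],"xyz":[[-0.38,0,0.137],[-0.47,0,0.17],[-0.47,0,0.17],[-0.47,0,0.17],[-0.47,0,0.17],[-0.47,0,0.17],[-0.38,0,0.137],[0,0,0],[0,0,0],[0,0,0]],"gripper":[255,255,255,255,255,255,255,255,255,255]}'|grep -E "pos|force"
python3 -m inch '{"dr":[[0,0,0],[0,0,0],[0,0,0],[0,0,0],[0,0,0],[0,0,0],[0,0,0],[0,0,0],[0,0,0],[0,0,0]],"xyz":[[-0.38,0,0.137],[-0.47,0,0.17],[-0.47,0,0.17],[-0.47,0,0.17],[-0.28,0,0.1],[0,0,0],[0,0,0],[0,0,0],[0,0,0],[0,0,0]],"gripper":[255,255,255,255,255,255,255,255,255,255]}'|grep -E "pos|force"
python3 -c "
from tgt import *
go((-82.9,0,143.7))"
```

```text
ee_pos: [0.5391, 0.1443, 0.1436]
ft_force: [-0.0, 0.1, -0.4]
finger_force: 45.2
ee_pos: [0.5413, 0.1226, 0.1436]
ft_force: [0.1, -0.2, -1.7]
finger_force: 45.2
t 24.33 q [ 21.  25.  95. -21.  67.  24.] F [ 0.1 -0.2 -1.7] w 28.5
now mm [541.3 122.6 143.6] goal [542.5 111.5 143.7]
rot total [ 0.     -0.     -0.0001] deg 0.0 | shift in present axes cm [-1.04  0.    0.38] | in goal axes [-1.04  0.    0.38]
```

```bash
python3 -m inch '{"dr":[[0,0,0],[0,0,0],[0,0,0],[0,0,0],[0,0,0],[0,0,0],[0,0,0],[0,0,0],[0,0,0],[0,0,0]],"xyz":[[-0.28,0,0.103],[-0.28,0,0.103],[-0.19,0,0.068],[0,0,0],[-0.05,0,0.017],[-0.05,0,0.017],[0,0,0],[0,0,0],[0,0,0],[0,0,0]],"gripper":[255,255,255,255,255,255,255,255,255,255]}'|grep -E "pos|force"
python3 -m inch '{"dr":[[0,0,0],[0,0,0],[0,0,0],[0,0,0],[0,0,0],[0,0,0],[0,0,0],[0,0,0],[0,0,0],[0,0,0]],"xyz":[[-0.05,0,0.017],[0,0,0],[-0.05,0,0.017],[0,0,0],[0,0,0],[0,0,0],[0,0,0],[0,0,0],[0,0,0],[0,0,0]],"gripper":[255,255,255,255,255,255,255,255,255,255]}'|grep -E "pos|force"
```

```text
ee_pos: [0.5422, 0.1135, 0.1436]
ft_force: [-0.1, -1.1, -0.8]
finger_force: 45.2
ee_pos: [0.5424, 0.1124, 0.1437]
ft_force: [0.5, 1.0, -1.5]
finger_force: 45.2
```

```bash
for i in 1 2; do python3 -m inch '{"dr":[[0,0,0],[0,0,0],[0,0,0],[0,0,0],[0,0,0],[0,0,0],[0,0,0],[0,0,0],[0,0,0],[0,0,0]],"xyz":[[-0.05,0,0.017],[0,0,0],[-0.05,0,0.017],[0,0,0],[0,0,0],[0,0,0],[0,0,0],[0,0,0],[0,0,0],[0,0,0]],"gripper":[255,255,255,255,255,255,255,255,255,255]}'|grep -E "pos|ft_force"; done
```

```text
ee_pos: [0.5425, 0.1113, 0.1437]
ft_force: [-0.5, -0.8, -1.2]
ee_pos: [0.5426, 0.1106, 0.1437]
ft_force: [-1.0, 4.0, -0.5]
```

```bash
python3 -m inch '{"dr":[[0,0,0],[0,0,0],[0,0,0],[0,0,0],[0,0,0],[0,0,0],[0,0,0],[0,0,0],[0,0,0],[0,0,0]],"xyz":[[-0.05,0,0.017],[0,0,0],[0,0,0],[0,0,0],[0,0,0],[0,0,0],[0,0,0],[0,0,0],[0,0,0],[0,0,0]],"gripper":[255,255,255,255,255,255,255,255,255,255]}'
python3 -c "
from tgt import *
go((-82.9,0,143.7))"
```

```text
time_s: 28.5
ee_pos: [0.5426, 0.1106, 0.1437]
tool_rot: [[-0.098, 0.995, 0.033], [0.935, 0.104, -0.34], [-0.341, -0.003, -0.94]]
ft_force: [-1.4, 5.0, -0.5]
width: 0.0288
finger_force: 45.5
t 28.5 q [ 19.  25.  95. -21.  66.  23.] F [-1.4  5.  -0.5] w 28.8
now mm [542.6 110.6 143.7] goal [542.5 111.5 143.7]
rot total [ 0.0002 -0.0015 -0.0005] deg 0.1 | shift in present axes cm [ 0.09  0.   -0.04] | in goal axes [ 0.09  0.   -0.04]
```

```bash
python3 -m inch '{"dr":[[0,0,0],[0,0,0],[0,0,0],[0,0,0],[0,0,0],[0,0,0],[0,0,0],[0,0,0],[0,0,0],[0,0,0]],"xyz":[[0.017,0,0.047],[0,0,0],[0.017,0,0.047],[0,0,0],[0,0,0],[0,0,0],[0,0,0],[0,0,0],[0,0,0],[0,0,0]],"gripper":[255,255,255,255,255,255,255,255,255,255]}'|grep -E "pos|ft_force"
```

```text
ee_pos: [0.5427, 0.1106, 0.1431]
ft_force: [-2.0, 6.0, 1.7]
```

```bash
python3 -m inch '{"dr":[[0,0,0],[0,0,0],[0,0,0],[0,0,0],[0,0,0],[0,0,0],[0,0,0],[0,0,0],[0,0,0],[0,0,0]],"xyz":[[0.014,0,0.038],[0,0,0],[0,0,0],[0,0,0],[0,0,0],[0,0,0],[0,0,0],[0,0,0],[0,0,0],[0,0,0]],"gripper":[255,255,255,255,255,255,255,255,255,255]}'|grep -E "pos|ft_force"
```

```text
ee_pos: [0.5428, 0.1106, 0.1427]
ft_force: [-1.6, 7.2, 1.4]
```

```bash
python3 -m inch '{"dr":[[0,0,0],[0,0,0],[0,0,0],[0,0,0],[0,0,0],[0,0,0],[0,0,0],[0,0,0],[0,0,0],[0,0,0]],"xyz":[[0,0,0],[0,0,0],[0,0,0],[0,0,0],[0,0,0],[0,0,0],[0,0,0],[0,0,0],[0,0,0],[0,0,0]],"gripper":[0,0,0,0,0,0,0,0,0,0]}'|grep -E "pos|force|width"
python3 -m inch '{"dr":[[0,0,0],[0,0,0],[0,0,0],[0,0,0],[0,0,0],[0,0,0],[0,0,0],[0,0,0],[0,0,0],[0,0,0]],"xyz":[[0.2,0,-0.5],[0.5,0,-1],[0.5,0,-1.5],[0.5,0,-1.5],[0.5,0,-1.5],[0.5,0,-1.5],[0.5,0,-1],[0,0,0],[0,0,0],[0,0,0]],"gripper":[0,0,0,0,0,0,0,0,0,0]}'|grep -E "pos|ft_force"
python3 -m inch '{"dr":[[0,0,0],[0,0,0],[0,0,0],[0,0,0],[0,0,0],[0,0,0],[0,0,0],[0,0,0],[0,0,0],[0,0,0]],"xyz":[[0,0,0],[0,0,0],[0,0,0],[0,0,0],[0,0,0],[0,0,0],[0,0,0],[0,0,0],[0,0,0],[0,0,0]],"gripper":[0,0,0,0,0,0,0,0,0,0]}' | grep pos
python3 shot.py w10
python3 - <<'E'
from fit2 import *
C=L("w10");im=cv2.imread("pics/w10.png");print("pred for home fork / deck corners")
e=np.array([551.2,29.1]);a=np.radians(-84);R=np.array([[np.cos(a),-np.sin(a)],[np.sin(a),np.cos(a)]])
Q=[(-92,-15,120),(-92,15,120),(-92,-15,138),(-92,15,138),(-56,-44,120),(-56,44,120),(-64,-68,120),(-64,68,120)]
W=[[*(e+R@np.array(q[:2]))/1e3,q[2]/1e3] if 0 else [*((e+R@np.array(q[:2]))/1e3),q[2]/1e3] for q in Q]
for q,p in zip(Q,proj(C,W)):print(q,p.round(1))
m=(im[...,2].astype(int)-im[...,0]>45)&(im[...,2]<160)
n,l,st,ce=cv2.connectedComponentsWithStats(cv2.morphologyEx(m.astype(np.uint8),cv2.MORPH_OPEN,np.ones((3,3))))
# wood near the neck
p=proj(C,[[*((e+R@np.array([-75,0]))/1e3),.138]])[0].astype(int);lab=l[p[1],p[0]];print("label",lab,st[lab])
for r in range(p[1]-40,p[1]+60,8):
    c=np.where(l[r]==lab)[0];print(r,(c.min(),c.max()) if len(c) else None)
E
```

```text
ee_pos: [0.5426, 0.1097, 0.1423]
ft_force: [-0.4, -0.2, -0.1]
width: 0.0853
finger_force: 0.0
ee_pos: [0.5362, 0.1684, 0.2108]
ft_force: [-0.4, 0.5, -0.3]
ee_pos: [0.5367, 0.1687, 0.2113]
cam [0.52482609 0.28463824 0.30399914] fwd [ 0.06100261 -0.60986527 -0.79015381]
pred for home fork / deck corners
(-92, -15, 120) [239.4 214.5]
(-92, 15, 120) [276.5 214.6]
(-92, -15, 138) [238.2 230.4]
(-92, 15, 138) [277.6 230.4]
(-56, -44, 120) [208. 245.]
(-56, 44, 120) [307.9 245.2]
(-64, -68, 120) [179.3 238.6]
(-64, 68, 120) [336.7 238.9]
label 4 [ 207  229  103   76 3503]
205 None
213 None
221 None
229 (np.int64(240), np.int64(275))
237 (np.int64(239), np.int64(276))
245 (np.int64(240), np.int64(275))
253 (np.int64(239), np.int64(276))
261 (np.int64(207), np.int64(309))
269 (np.int64(208), np.int64(309))
277 (np.int64(209), np.int64(307))
285 (np.int64(210), np.int64(306))
293 (np.int64(212), np.int64(305))
301 (np.int64(301), np.int64(304))
```

```bash
python3 - <<'E'
from h import *
C=cal("top");im=env.camera("top")
e=np.array([415.8,263.5]);a=np.radians(-97.6);R=np.array([[np.cos(a),-np.sin(a)],[np.sin(a),np.cos(a)]])
f=lambda x,y,z:proj(C,[[*((e+R@[x,y])/1e3),z/1e3]])[0]
# warp the tray to a 1 mm grid at the fork's top, mark wood
out=[]
for x in range(-104,44,4):
    row=""
    for y in range(-40,41,4):
        u,v=f(x,y,18).round().astype(int);b,g,r=im[v,u].astype(int);row+="#" if r-b>40 else "."
    print(x,row)
E
```

```text
-104 .....................
-100 .....................
-96 .....................
-92 .........###.........
-88 .......######........
-84 .......######........
-80 .......######........
-76 ........######.......
-72 ........######.......
-68 ........######.......
-64 .......######........
-60 .......######........
-56 .......######........
-52 .......######........
-48 .......######........
-44 ...###############...
-40 ..#################..
-36 ...###############...
-32 ...###############...
-28 ...################..
-24 ...################..
-20 ..#################..
-16 ..#################..
-12 ..#################..
-8 ..######.....#####...
-4 ...#####.....#####...
0 ...#####.....#####...
4 ...#####.....######..
8 ...#####.....######..
12 ..######.....######..
16 ..######.....#####...
20 ..######.....#####...
24 ...#####.....#####...
28 ...#####.....#####...
32 ...#####.....#####...
36 .....................
40 .....................
```

The small fork lies exactly in its tray and the large fork is home against the rod, so I hand in.

```bash
python3 -c "
from workcell import env
print(env.hand_in())"
```

```text
the job is handed in; nothing more can be done
None
```

The small fork is lying flat in its own tray, the large fork is in the gap, pushed up to the rod until it stopped at about 5 N, and the job was handed in at about 32 s of the 72 s; no verdict came back, and I did not re-check the other things on the bench.

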